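# Set out the drugs tray and face mask before a case

## Robot

A 6-joint arm with a two-finger parallel gripper is mounted at the origin on the work surface. World frame = base frame: x ahead of the robot, y to its left, z up, the work surface at z = 0. Lengths are in m, angles in rad, forces in N, time in s.
With the tool pointing down it reaches from about 0.3 to 0.875 m from the base axis. Payload 6.4 kg.
Tool frame: the origin (TCP) lies at the very end of the fingers, on their centre line; the grasp point (between the pads) lies ctrl.grip_point_offset behind it (ctrl.grip_point_offset is the distance from the TCP to the grasp point, in m); z points along the fingers, x is the direction in which the jaws open and shut, and the axes are right-handed (so a half turn about z gives the same grasp; the last joint's range is limited). The gripper opens to 85 mm and grips with 20 to 120 N. Pads are 22 mm wide; open, the fingers measure 114 mm over their backs; the gripper's body (76 mm by 85 mm) begins 54 mm behind the grasp point. The pads swing forward as they close: fully open they stand 13 mm farther back than shut.
Start: joints at [-1.438, 0.181, 1.607, -0, 1.354, -0.206], TCP at [0.191, -0.542, 0.231] pointing down, gripper open.
Joint ranges: [-2.99, 2.99], [-0.89, 2.07], [0.3, 2.58], [-1.14, 4.28], [0, 2.63], [-3.12, 3.12]. Speed limits (rad/s): [2.57, 2.57, 3.01, 3.14, 3.14, 3.14].

## Interface

Orientations are given as a unit quaternion [w, x, y, z].
In Python, from bench import get_obs, viewer, workorder, ctrl gives the robot as it stands. The module is installed in compiled form; this text tells all that it offers.
- The arm moves only by the tool move_arm, never from a script. Its argument "increments" is a list of rows, each an object of numbers: "tx", "ty", "tz": the shift along the tool's x, y, z in m; "turn": the turn about the tool's z in degrees. A call has 1 to 20 rows; each row is the pose to reach, as a shift and turn from the pose commanded when the call began, along the tool's axes at that moment; what a row does not reach only later rows make up. A row lasts 1/12 s, in which the tool goes at most 41.7 mm and 7.16 degrees, less where a joint would pass 70% of its speed; a pose out of reach is approached as far as the arm can. A call with a gripper value outside its range is refused whole. "gripper" is the opening, from 0 (shut) to 1 (fully open), set as the call begins (left out, the last holds). The fingers move at their own pace and stop on an object; the grip force is fixed at half the most. Time passes only in rows, so rows that repeat a pose let the fingers close. It gives the time, the measured TCP pose, the force and the opening at its end, in the units of the state.
- get_obs(): the state, without advancing time (a new reading comes with each control period).
- viewer.camera(name): name is "side" or "top" or "wrist"; returns (picture, depth): 480x640x3 uint8, red, green, blue; 480x640 float32, m along the optical axis (not along the pixel's ray), 0 where there is no reading.
- viewer.get_calibration(name): a dict with "intrinsics" (3x3 intrinsics, pixels), "k1" (the pictures are not rectified: a ray, as slopes to the right and down, at radius r is drawn at 1 + k1 r^2 times it, then the intrinsics apply), "origin" and "attitude" of the camera in the world. Camera axes: x right, y up, looking along -z (the intrinsics and any distortion apply to the point x, -y, -z); pixel columns grow to the right and rows downward; lengths in m; the calibration is good to about 2 mm. A picture is of the moment at which its call begins: read the wrist's pose just before it. get_calibration takes no time and is no camera call; for the wrist camera it gives the pose at the moment of the call.
- workorder.hand_in(): hands the job in, once; it reports no verdict.
The state is a dict: "time_s": time; "q": joint angles; "dq": joint speeds; "joint_efforts": joint torques, N m; "eef_pos": TCP position; "eef_rot": TCP orientation; "wrist_force": force on the tool from outside, world axes, zero at the start; "torque": the same for the moment, N m; "opening": opening from 0.0 (shut) to 1.0 (fully open).
Only numpy, scipy, OpenCV 4.12 (cv2) and the standard library are available. Lean on these libraries where they do the work, as an engineer would, in place of code of your own. Each camera call takes 0.05 s, during which the arm holds its last target.

## Task

Set up the anaesthesia work shelf, in this order: stand the empty steel bowl in the middle of the shallow metal tray; stand the tall vial upright inside the bowl; stand the small vial upright on the tray to the left of the bowl (left as seen from the robot), midway between the bowl and the tray's left end; last, stand the face mask, neck up, on the grey plate midway between its two round gauges. Never knock over or drop the glass vials, and leave the tape roll, the finger clip, the steel handle and the carton where they are.

Things in the scene. Friction and masses are not known exactly. Their poses are not given: they have to be found in the camera images.
- tray: shallow open aluminium tray, fixed to the shelf (it does not slide), 130 mm (its x) by 210 mm (its y) and 8 mm high over its rim, walls and floor 3 mm thick: what stands in it stands 3 mm above the work surface. Origin: underside, centre of the tray. Axes: x roughly away from the robot, y along its length to the robot's left, z up; its yaw is within about 15 degrees. It is on the left or on the right of the shelf.
- gauges: fixed grey plate 90 mm (its x) by 260 mm (its y), 5 mm thick, with two round dial gauges lying face up on it, each 56 mm across and 25 mm high (tops about 32 mm above the work surface), centred 100 mm to either side of the plate's centre along its y. Origin: underside, centre of the plate, which is the point midway between the gauges. x roughly away from the robot, z up, yaw within about 15 degrees.
- bowl: small open round steel bowl, loose, 58 mm outside diameter at the rim (56 mm at the foot), 30 mm high, wall 2.5 mm, floor 3 mm thick, about 100 g, starts upright. Origin: centre of its underside, z up. Can be gripped across its outside from above.
- tall_vial: amber glass vial with a metal cap and white label, loose, standing upright: 32 mm diameter, 76 mm high; straight body up to 50 mm, then a narrower neck and a cap 24 mm across from 62 to 76 mm; about 80 g. Origin: centre of its underside, z up to the cap.
- small_vial: the same sort of vial but smaller: 20 mm diameter, 42 mm high, straight body up to 28 mm, cap 15 mm across from 34 to 42 mm, about 30 g. Origin: centre of its underside, z up to the cap.
- mask: round clear face mask standing on its grey cushion: cushion 76 mm diameter, low clear dome with a ring of four small white pegs (54 mm across at most, up to 35 mm high), and a round upright neck 24 mm diameter from 34 mm to 68 mm height, which is the place to grip it; about 60 g. Origin: centre of its underside, z up along the neck.
- tape_roll: bystander, loose: white roll of tape lying flat, 54 mm diameter with a 22 mm hole, 19 mm high. Origin: centre of its underside. Leave it alone.
- oximeter: bystander, loose: white and grey finger clip sensor, 58 by 32 mm, 24 mm high, long side along its x. Origin: centre of its underside. Leave it alone.
- scope_handle: bystander, loose: ribbed steel instrument handle lying along its x, 120 mm long, 30 mm wide, 28 mm high. Origin: centre of its underside. Leave it alone.
- carton: bystander, loose: cardboard carton 100 by 50 mm, 35 mm high, long side along its x. Origin: centre of its underside. Leave it alone.

How it is judged:
On the way, in this order (a step that is already met when the one before it is completed fails the run):
1. the bowl stands empty in the middle of the tray, released (horizontal distance between bowl and tray below 0.013 m and z of bowl in the frame of tray between 0 and 0.007 m and angle between bowl's own z axis and vertical below 0.12 rad and linear speed of bowl below 0.02 m/s and contact force between the fingers and bowl below 0.05 N and horizontal distance between each of tall_vial, small_vial and bowl above 0.04 m), for 0.2 s.
2. the tall vial stands in the bowl, released (horizontal distance between bowl and tray below 0.013 m and z of bowl in the frame of tray between 0 and 0.007 m and angle between each of bowl, tall_vial's own z axis and vertical below 0.12 rad and linear speed of each of bowl, tall_vial below 0.02 m/s and contact force between the fingers and bowl below 0.05 N and horizontal distance between tall_vial and bowl below 0.016 m and z of tall_vial in the frame of bowl between 0 and 0.008 m and contact force between the fingers and tall_vial below 0.05 N), for 0.2 s.
3. the small vial stands on the tray left of the bowl, midway to the tray's left end, released (all of step 2 and y of small_vial in the frame of tray between 0.048 and 0.084 m and x of small_vial in the frame of tray between -0.015 and 0.015 m and z of small_vial in the frame of tray between 0 and 0.007 m and angle between small_vial's own z axis and vertical below 0.12 rad and linear speed of small_vial below 0.02 m/s and contact force between the fingers and small_vial below 0.05 N), for 0.2 s.
4. the mask stands midway between the gauges, released (y of mask in the frame of gauges between -0.015 and 0.015 m and x of mask in the frame of gauges between -0.015 and 0.015 m and z of mask in the frame of gauges between 0.001 and 0.009 m and angle between mask's own z axis and vertical below 0.12 rad and linear speed of mask below 0.02 m/s and contact force between the fingers and mask below 0.05 N), for 0.2 s.
At the end, for the whole second after the job is handed in: Bowl within 13 mm of tray centre; tall vial on the bowl floor; small vial on the tray 48-84 mm left of its centre and within 15 mm of its long centre line; mask on the gauge plate within 15 mm each way of midway between the gauges. All upright within 7 degrees, released, at rest (all of step 3 and all of step 4); the robot touches nothing.
It fails at once if a vial is tipped over (more than 40 degrees) (angle between any of tall_vial, small_vial's own z axis and vertical above 0.7 rad).
It fails at once if a vial is dropped (falls free faster than 0.5 m/s) ((contact force between the fingers and tall_vial below 0.01 N and linear speed of tall_vial above 0.5 m/s) or (contact force between the fingers and small_vial below 0.01 N and linear speed of small_vial above 0.5 m/s)).
It fails at once if a bystander is moved by more than 25 mm (distance of any of tape_roll, oximeter, scope_handle, carton from where it was at the start of the episode above 0.025 m).
It also fails if it takes over 93 s, if anything falls off the work surface, if the arm or the gripper's body presses on something with over 40 N, if the wrist force passes 120 N, or if a joint passes its speed limit or range.

## Working session

There is one attempt and no reset: what is moved stays moved. The work goes in short steps, Python scripts to look and compute and a tool call to move; the robot and the scene stay as the last step left them, time stands still between calls to the robot, and variables do not carry over. Pictures are saved under pics/ and viewed, and the job is handed in when it is done.

Besides the shell and the picture viewer there is one more tool, called after "Emit:" as a command line: name --argument value ..., lists and objects as JSON in quotes. move_arm: Moves the arm, as the interface text tells. Its arguments: {"type":"object","properties":{"increments":{"type":"array"},"gripper":{"type":"number"}},"required":["increments"]}

```bash
mkdir -p pics; python3 - <<'E'
from bench import get_obs, viewer, ctrl
import cv2, numpy as np
print(get_obs()); print(ctrl.grip_point_offset)
for n in ("top","side","wrist"):
    c=viewer.get_calibration(n); print(n,c)
    p,d=viewer.camera(n)
    cv2.imwrite(f"pics/{n}0.png",p[:,:,::-1]); np.savez(f"pics/{n}0.npz",p=p,d=d,**{k:np.array(v) for k,v in c.items()})
E
```

```text
{'time_s': 0.0, 'q': array([-1.43828517e+00,  1.81572828e-01,  1.60797312e+00,  9.00390156e-07,
        1.35381258e+00, -2.06343389e-01]), 'dq': array([ 0.00114335,  0.00114251, -0.00032453, -0.00109458,  0.00086657,
       -0.00042547]), 'joint_efforts': array([-5.55411370e-04, -4.44867539e+01, -3.51344669e+01, -4.33494215e-04,
        9.13886499e-03,  9.97825396e-06]), 'eef_pos': array([ 0.19105417, -0.54175722,  0.23038314]), 'eef_rot': array([-6.47247955e-04,  8.16212523e-01, -5.77751103e-01, -6.00541433e-04]), 'wrist_force': array([-0.79037443, -0.81080657,  0.63253331]), 'torque': array([ 0.0230381 , -0.05210096, -0.0027688 ]), 'opening': 1.0021107275859262}
0.0187
top {'intrinsics': array([[480.28759901,   0.        , 325.30203886],
       [  0.        , 480.28759901, 243.57189995],
       [  0.        ,   0.        ,   1.        ]]), 'k1': -0.07743277844144476, 'origin': array([0.35899248, 0.01861123, 1.07326697]), 'attitude': array([-0.70183686, -0.04041779,  0.05911881,  0.70872872])}
side {'intrinsics': array([[471.18645268,   0.        , 322.5092171 ],
       [  0.        , 471.18645268, 240.40283296],
       [  0.        ,   0.        ,   1.        ]]), 'k1': 0.029461787944527928, 'origin': array([ 0.40407975, -0.77778822,  0.70806858]), 'attitude': array([ 0.90285506,  0.42257479, -0.02612131, -0.07483962])}
wrist {'intrinsics': array([[425.28929103,   0.        , 312.77843905],
       [  0.        , 425.28929103, 242.29871732],
       [  0.        ,   0.        ,   1.        ]]), 'k1': -0.026459672024967358, 'origin': array([ 0.25608013, -0.517999  ,  0.37387847]), 'attitude': array([ 0.80850251, -0.11063804,  0.07943365, -0.57251481])}
```

View pics/top0.png

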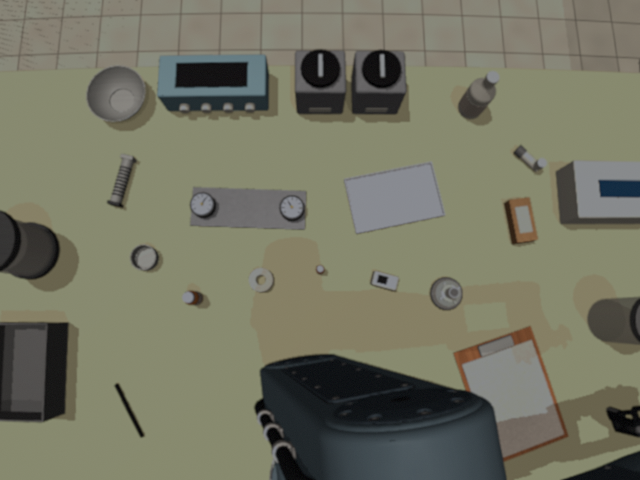

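View pics/side0.png

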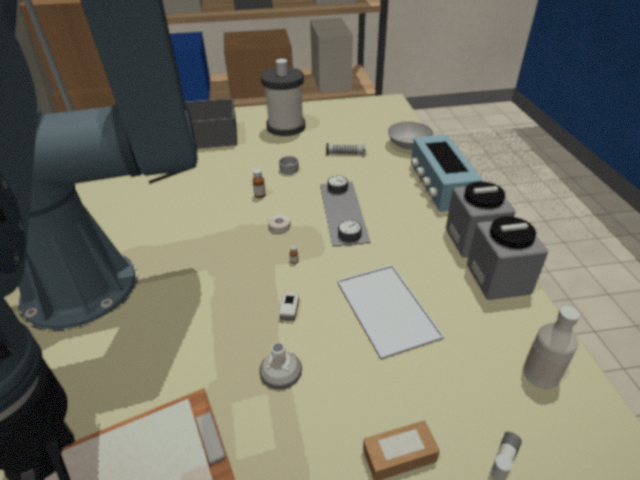

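View pics/wrist0.png

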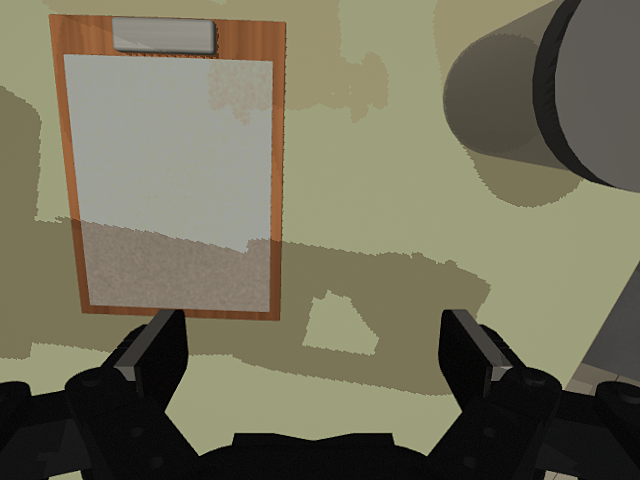

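The top view shows the tray at (394,198), gauge plate at (248,207), bowl at (146,258), tall vial at (192,298), small vial at (320,269) and mask at (446,293). The tape is at (261,280) and the oximeter at (385,281). Next I'll measure them.

```bash
cat > h.py <<'E'
import numpy as np, cv2
from scipy.spatial.transform import Rotation as R
def rot(q): return R.from_quat([q[1],q[2],q[3],q[0]])
def rays(c,uv):
    uv=np.asarray(uv,float).reshape(-1,1,2)
    n=cv2.undistortPoints(uv,c['intrinsics'],np.array([float(c['k1']),0,0,0]),None,None).reshape(-1,2) if False else cv2.undistortPointsIter(uv,c['intrinsics'],np.array([float(c['k1']),0,0,0]),None,None,(3,50,1e-9)).reshape(-1,2)
    d=np.c_[n[:,0],-n[:,1],-np.ones(len(n))]
    return rot(c['attitude']).apply(d)
def onplane(c,uv,z):
    d=rays(c,uv); o=np.asarray(c['origin']); t=(z-o[2])/d[:,2]
    return o+t[:,None]*d
def cloud(c,D):
    v,u=np.mgrid[0:480,0:640]; d=rays(c,np.c_[u.ravel(),v.ravel()])
    return (np.asarray(c['origin'])+d*D.reshape(-1,1)).reshape(480,640,3)
def proj(c,P):
    p=rot(c['attitude']).inv().apply(np.atleast_2d(P)-c['origin']); n=np.c_[p[:,0],-p[:,1]]/(-p[:,2:3])
    r2=(n**2).sum(1,keepdims=True); n=n*(1+float(c['k1'])*r2); K=c['intrinsics']
    return np.c_[n[:,0]*K[0,0]+K[0,2],n[:,1]*K[1,1]+K[1,2]]
E
python3 - <<'E'
from h import *
t=dict(np.load('pics/top0.npz')); s=dict(np.load('pics/side0.npz'))
X=cloud(t,t['d']); 
print('table z top', [np.round(X[v,u],4) for u,v in ((300,150),(200,250),(350,250),(420,250))])
Xs=cloud(s,s['d']); print('side table',[np.round(Xs[v,u],4) for u,v in ((250,300),(330,300),(220,200))])
def crop(n,p,x0,y0,x1,y1,k):
    cv2.imwrite(n,cv2.resize(p[y0:y1,x0:x1,::-1],None,fx=k,fy=k,interpolation=cv2.INTER_CUBIC))
crop('pics/cA.png',t['p'],110,170,310,320,4)
crop('pics/cB.png',t['p'],300,150,500,320,3.5 if 0 else 4) if 0 else crop('pics/cB.png',t['p'],300,160,480,320,3.7)
# height blobs
for n,c,XX in (('top',t,X),('side',s,Xs)):
    m=((XX[:,:,2]>0.012)&(XX[:,:,2]<0.09)&(XX[:,:,0]>0.3)&(XX[:,:,0]<0.75)&(abs(XX[:,:,1])<.5)).astype(np.uint8)
    k,l,st,ce=cv2.connectedComponentsWithStats(m)
    for i in range(1,k):
        if st[i,4]>25:
            P=XX[l==i]; print(n,st[i,:5],np.round(P[:,:2].min(0),3),np.round(P[:,:2].max(0),3),'mid',np.round((P[:,:2].min(0)+P[:,:2].max(0))/2,3),'zmax',round(P[:,2].max(),3))
E
```

```text
table z top [array([ 0.7328,  0.0457, -0.0041]), array([ 4.987e-01,  2.715e-01, -1.000e-04]), array([ 0.4958, -0.0662,  0.0017]), array([ 0.4948, -0.226 , -0.0009])]
side table [array([ 0.3505, -0.1   , -0.0009]), array([ 0.5114, -0.1281, -0.001 ]), array([ 0.2871,  0.2728, -0.0016])]
top [515 146  25  23 223] [ 0.682 -0.5  ] [ 0.736 -0.457] mid [ 0.709 -0.479] zmax 0.045
top [107 154  29  53 686] [0.597 0.424] [0.718 0.479] mid [0.658 0.451] zmax 0.032
top [190 192  26  26 506] [0.571 0.236] [0.626 0.291] mid [0.598 0.264] zmax 0.035
top [279 195  26  26 507] [0.562 0.036] [0.617 0.092] mid [0.59  0.064] zmax 0.036
top [ 506  197   32   47 1092] [ 0.506 -0.487] [ 0.61  -0.427] mid [ 0.558 -0.457] zmax 0.041
top [129 244  28  27 215] [0.452 0.363] [0.51  0.422] mid [0.481 0.392] zmax 0.033
top [316 265   9   9  70] [ 0.442 -0.007] [0.46  0.011] mid [0.451 0.002] zmax 0.045
top [249 268  24  24 392] [0.405 0.107] [0.456 0.159] mid [0.43  0.133] zmax 0.024
top [372 271  27  19 367] [ 0.406 -0.17 ] [ 0.446 -0.111] mid [ 0.426 -0.141] zmax 0.031
top [431 278  32  32 769] [ 0.361 -0.314] 
[... 385 characters left out ...]
[327 176  21  17 286] [0.571 0.231] [0.626 0.289] mid [0.598 0.26 ] zmax 0.034
side [268 214  22  16 237] [0.405 0.105] [0.456 0.159] mid [0.43  0.132] zmax 0.02
side [338 220  24  21 401] [0.562 0.034] [0.618 0.092] mid [0.59  0.063] zmax 0.033
side [289 245  10  15 115] [ 0.442 -0.011] [0.462 0.011] mid [0.452 0.   ] zmax 0.043
side [279 293  20  24 377] [ 0.406 -0.172] [ 0.448 -0.115] mid [ 0.427 -0.144] zmax 0.027
side [ 260  342   42   45 1176] [ 0.362 -0.318] [ 0.433 -0.254] mid [ 0.397 -0.286] zmax 0.07
side [ 363  420   77   59 2850] [ 0.507 -0.49 ] [ 0.613 -0.428] mid [ 0.56  -0.459] zmax 0.039
side [497 432  25  30 448] [ 0.688 -0.5  ] [ 0.742 -0.458] mid [ 0.715 -0.479] zmax 0.043
```

View pics/cA.png

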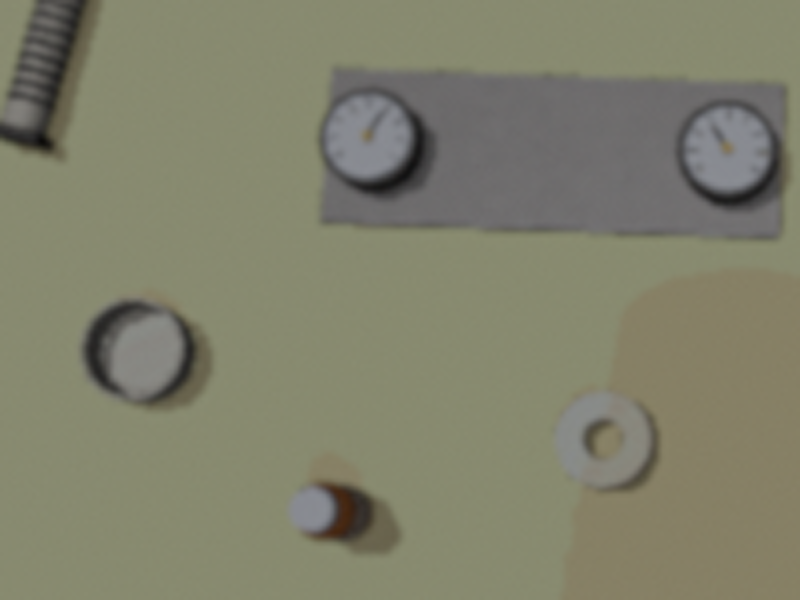

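View pics/cB.png

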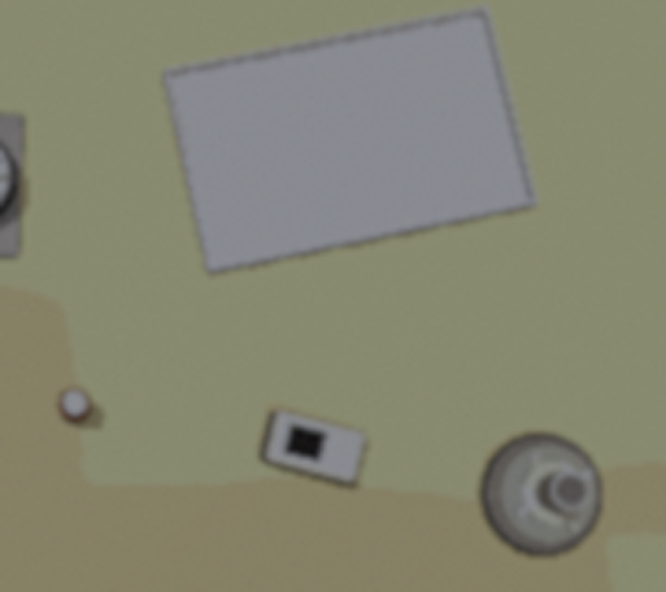

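```bash
python3 - <<'E'
from h import *
t=dict(np.load('pics/top0.npz')); s=dict(np.load('pics/side0.npz'))
def box(c,p,roi,z,f):
    x0,y0,x1,y1=roi; hsv=cv2.cvtColor(p,cv2.COLOR_RGB2HSV)
    m=np.zeros((480,640),np.uint8); m[y0:y1,x0:x1]=f(hsv)[y0:y1,x0:x1]
    cs,_=cv2.findContours(m,cv2.RETR_EXTERNAL,cv2.CHAIN_APPROX_NONE); k=max(cs,key=cv2.contourArea)
    P=onplane(c,k.reshape(-1,2),z)[:,:2].astype(np.float32)
    r=cv2.minAreaRect(P*1000); print(np.round(r[0],1),np.round(r[1],1),round(r[2],2)); b=cv2.boxPoints(r)
    return k
for n,c in (('top',t),('side',s)):
  h=cv2.cvtColor(c['p'],cv2.COLOR_RGB2HSV)
  pts=((394,198),(300,160),(248,207)) if n=='top' else ((388,310),(300,320),(343,210))
  print(n,[h[v,u] for u,v in pts])
print('tray'); 
box(t,t['p'],(330,150,460,245),0.008,lambda h:(h[:,:,1]<45).astype(np.uint8))
box(s,s['p'],(325,255,450,365),0.008,lambda h:(h[:,:,1]<45).astype(np.uint8))
print('plate')
box(t,t['p'],(180,180,315,235),0.005,lambda h:(h[:,:,1]<45).astype(np.uint8))
box(s,s['p'],(310,170,375,255),0.005,lambda h:(h[:,:,1]<45).astype(np.uint8))
E
```

```text
top [array([110,  16, 145], dtype=uint8), array([ 32,  50, 138], dtype=uint8), array([  0,   2, 110], dtype=uint8)]
side [array([ 78,   7, 187], dtype=uint8), array([ 28,  50, 183], dtype=uint8), array([ 15,   4, 135], dtype=uint8)]
tray
[ 618.1 -169.4] [136.2 215.7] 11.39
[ 618.6 -170.9] [137.4 219.7] 11.57
plate
[594.5 164.8] [264.2  94. ] 87.42
[595.3 180.5] [305.1  94.7] 87.56
```

```bash
cat > go.py <<'E'
import sys; from h import *
from bench import get_obs
def go(*tg):
    o=get_obs(); r=rot(o['eef_rot']); x=r.apply([1,0,0]); a=np.degrees(np.arctan2(x[1],x[0]))
    print('t',round(o['time_s'],2),'pos',np.round(o['eef_pos'],4),'ang',round(a,2),'open',round(o['opening'],3),'F',np.round(o['wrist_force'],1),'tilt',np.round(r.apply([0,0,1]),4))
    for p in tg:
        d=r.inv().apply(np.array(p[:3])-o['eef_pos']); print(p,'->',np.round(d,4),'turn',round(-((p[3]-a+90)%180-90),1) if len(p)>3 else '')
if __name__=='__main__': go(*eval(sys.argv[1]))
E
python3 go.py '[(.45,-.15,.23,11.4),(.481,.391,.15,11.4)]'
```

```text
t 0.15 pos [ 0.1911 -0.5419  0.2306] ang -70.59 open 0.998 F [-0.1  0.2  0.1] tilt [-1.0e-04  1.4e-03 -1.0e+00]
(0.45, -0.15, 0.23, 11.4) -> [-0.2836 -0.3744  0.0011] turn -82.0
(0.481, 0.391, 0.15, 11.4) -> [-0.7834 -0.5835  0.0818] turn -82.0
```

Emit:
move_arm --increments '[{"tx": -0.284,"ty": -0.374,"tz": 0,"turn": -82},{"tx": -0.284,"ty": -0.374,"tz": 0,"turn": -82},{"tx": -0.284,"ty": -0.374,"tz": 0,"turn": -82},{"tx": -0.284,"ty": -0.374,"tz": 0,"turn": -82},{"tx": -0.284,"ty": -0.374,"tz": 0,"turn": -82},{"tx": -0.284,"ty": -0.374,"tz": 0,"turn": -82},{"tx": -0.284,"ty": -0.374,"tz": 0,"turn": -82},{"tx": -0.284,"ty": -0.374,"tz": 0,"turn": -82},{"tx": -0.284,"ty": -0.374,"tz": 0,"turn": -82},{"tx": -0.284,"ty": -0.374,"tz": 0,"turn": -82},{"tx": -0.284,"ty": -0.374,"tz": 0,"turn": -82},{"tx": -0.284,"ty": -0.374,"tz": 0,"turn": -82},{"tx": -0.783,"ty": -0.583,"tz": 0.08,"turn": -82},{"tx": -0.783,"ty": -0.583,"tz": 0.08,"turn": -82},{"tx": -0.783,"ty": -0.583,"tz": 0.08,"turn": -82},{"tx": -0.783,"ty": -0.583,"tz": 0.08,"turn": -82},{"tx": -0.783,"ty": -0.583,"tz": 0.08,"turn": -82},{"tx": -0.783,"ty": -0.583,"tz": 0.08,"turn": -82},{"tx": -0.783,"ty": -0.583,"tz": 0.08,"turn": -82},{"tx": -0.783,"ty": -0.583,"tz": 0.08,"turn": -82}]' --gripper 1

```text
time_s: 1.82
eef_pos: [0.4681, 0.1811, 0.1822]
eef_rot: [0.0, 0.995, 0.099, 0.0]
wrist_force: [0.5, -0.5, 0.0]
opening: 1.001
```

```bash
python3 go.py '[(.481,.391,.15,11.4),(.481,.391,.005,11.4)]'
```

```text
t 1.82 pos [0.4681 0.1811 0.1822] ang 11.42 open 1.001 F [ 0.5 -0.5  0. ] tilt [ 1.e-04 -0.e+00 -1.e+00]
(0.481, 0.391, 0.15, 11.4) -> [ 0.0542 -0.2031  0.0322] turn 0.0
(0.481, 0.391, 0.005, 11.4) -> [ 0.0542 -0.2032  0.1772] turn 0.0
```

Emit:
move_arm --increments '[{"tx": 0.054,"ty": -0.2,"tz": 0.03},{"tx": 0.054,"ty": -0.2,"tz": 0.03},{"tx": 0.054,"ty": -0.2,"tz": 0.03},{"tx": 0.054,"ty": -0.2,"tz": 0.03},{"tx": 0.054,"ty": -0.2,"tz": 0.03},{"tx": 0.054,"ty": -0.2,"tz": 0.03},{"tx": 0.054,"ty": -0.2,"tz": 0.03},{"tx": 0.054,"ty": -0.2,"tz": 0.03}]'

```text
validation failed for argument at $.in...
```

```bash
cat > snap.py <<'E'
import sys; from h import *
from bench import viewer
def snap(n,tag):
    c=viewer.get_calibration(n); p,d=viewer.camera(n)
    cv2.imwrite(f"pics/{tag}.png",p[:,:,::-1]); np.savez(f"pics/{tag}.npz",p=p,d=d,**{k:np.array(v) for k,v in c.items()})
snap(sys.argv[1],sys.argv[2])
E
python3 snap.py wrist w1; python3 go.py '[(.481,.391,.15,11.4),(.481,.391,.005,11.4)]'
python3 - <<'E'
from h import *
c=dict(np.load('pics/w1.npz')); X=cloud(c,c['d'])
m=((X[:,:,2]>0.02)&(X[:,:,2]<.035)&(abs(X[:,:,0]-.481)<.06)&(abs(X[:,:,1]-.391)<.06))
P=X[m]; print(P.min(0),P.max(0),(P.min(0)+P.max(0))/2)
E
```

```text
t 1.87 pos [0.4669 0.1876 0.1812] ang 11.63 open 0.999 F [-3.3  2.  -0.5] tilt [-0.0011  0.0042 -1.    ]
(0.481, 0.391, 0.15, 11.4) -> [ 0.0548 -0.1963  0.032 ] turn 0.2
(0.481, 0.391, 0.005, 11.4) -> [ 0.0549 -0.1956  0.177 ] turn 0.2Traceback (most recent call last):
  File "<stdin>", line 4, in <module>
    return umr_minimum(a, axis, None, out, keepdims, initial, where)
ValueError: zero-size array to reduction operation minimum which has no identity
```

View pics/w1.png

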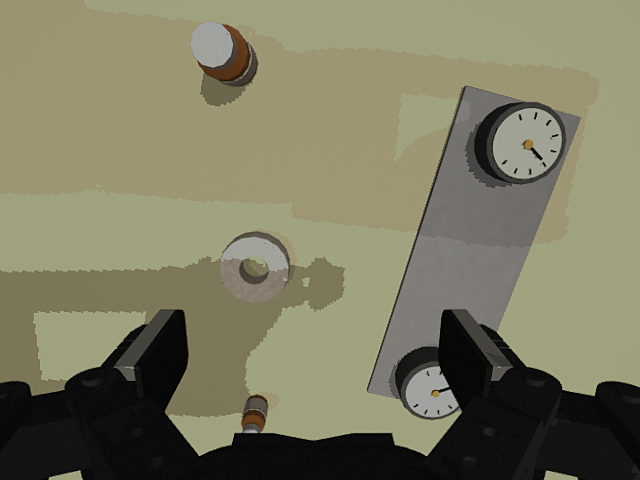

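The move was refused, probably because I left out "turn", so this wrist picture is from the old position. It shows the tape at (255,265) and the tall vial at (220,50). I'll resend the move with every field filled in.

Emit:
move_arm --increments '[{"tx": 0.054,"ty": -0.2,"tz": 0.03,"turn": 0},{"tx": 0.054,"ty": -0.2,"tz": 0.03,"turn": 0},{"tx": 0.054,"ty": -0.2,"tz": 0.03,"turn": 0},{"tx": 0.054,"ty": -0.2,"tz": 0.03,"turn": 0},{"tx": 0.054,"ty": -0.2,"tz": 0.03,"turn": 0},{"tx": 0.054,"ty": -0.2,"tz": 0.03,"turn": 0},{"tx": 0.054,"ty": -0.2,"tz": 0.03,"turn": 0},{"tx": 0.054,"ty": -0.2,"tz": 0.03,"turn": 0}]'

```text
time_s: 2.53
eef_pos: [0.4814, 0.3854, 0.1519]
eef_rot: [0.0, 0.995, 0.1, -0.001]
wrist_force: [-0.7, -1.2, 0.5]
opening: 0.999
```

```bash
python3 snap.py wrist w2; python3 go.py '[(.481,.391,.15,11.4),(.481,.391,.005,11.4)]'
python3 - <<'E'
from h import *
c=dict(np.load('pics/w2.npz')); X=cloud(c,c['d'])
m=((X[:,:,2]>0.02)&(X[:,:,2]<.035)&(abs(X[:,:,0]-.481)<.06)&(abs(X[:,:,1]-.391)<.06))
P=X[m]; print(len(P)); print(P.min(0),P.max(0),(P.min(0)+P.max(0))/2)
E
```

```text
t 2.58 pos [0.4818 0.3849 0.1523] ang 11.39 open 0.997 F [0.5 0.2 0.3] tilt [-6.e-04 -8.e-04 -1.e+00]
(0.481, 0.391, 0.15, 11.4) -> [ 0.0005 -0.0062  0.0023] turn -0.0
(0.481, 0.391, 0.005, 11.4) -> [ 0.0006 -0.0063  0.1473] turn -0.0
1642
[0.4534454  0.36466079 0.02000464] [0.51100047 0.42207273 0.03258881] [0.48222294 0.39336676 0.02629672]
```

View pics/w2.png

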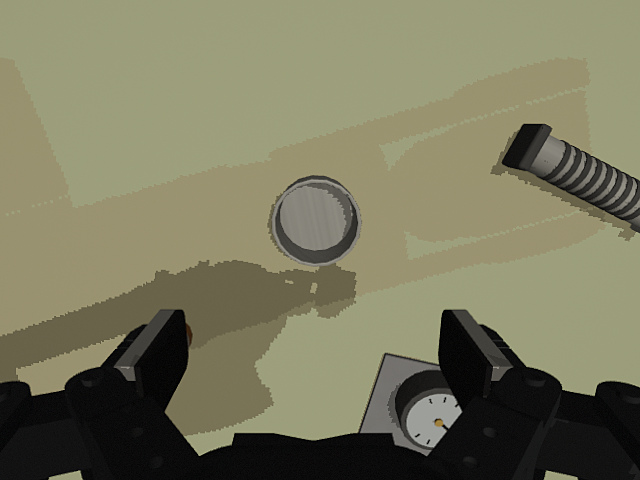

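The bowl sits centred between the jaws at (316,222). I'll descend.

Emit:
move_arm --increments '[{"tx": 0.001,"ty": -0.007,"tz": 0.035,"turn": 0},{"tx": 0.001,"ty": -0.007,"tz": 0.075,"turn": 0},{"tx": 0.001,"ty": -0.007,"tz": 0.11,"turn": 0},{"tx": 0.001,"ty": -0.007,"tz": 0.13,"turn": 0},{"tx": 0.001,"ty": -0.007,"tz": 0.142,"turn": 0},{"tx": 0.001,"ty": -0.007,"tz": 0.147,"turn": 0},{"tx": 0.001,"ty": -0.007,"tz": 0.147,"turn": 0}]'

```text
time_s: 3.17
eef_pos: [0.4818, 0.3919, 0.0055]
eef_rot: [0.0, 0.995, 0.099, -0.0]
wrist_force: [0.1, -0.0, 0.5]
opening: 1.001
```

Emit:
move_arm --increments '[{"tx": 0,"ty": 0,"tz": 0,"turn": 0},{"tx": 0,"ty": 0,"tz": 0,"turn": 0},{"tx": 0,"ty": 0,"tz": 0,"turn": 0},{"tx": 0,"ty": 0,"tz": 0,"turn": 0},{"tx": 0,"ty": 0,"tz": 0,"turn": 0},{"tx": 0,"ty": 0,"tz": 0,"turn": 0},{"tx": 0,"ty": 0,"tz": 0,"turn": 0},{"tx": 0,"ty": 0,"tz": 0,"turn": 0}]' --gripper 0

```text
time_s: 3.83
eef_pos: [0.4832, 0.3936, 0.0085]
eef_rot: [-0.001, 0.995, 0.1, 0.002]
wrist_force: [-0.6, -2.6, 7.8]
opening: 0.655
```

```bash
python3 go.py '[(.62,-.17,.12,11.4),(.62,-.17,.008,11.4)]'
```

```text
t 3.83 pos [0.4832 0.3936 0.0085] ang 11.43 open 0.655 F [-0.6 -2.6  7.8] tilt [ 0.0037  0.0016 -1.    ]
(0.62, -0.17, 0.12, 11.4) -> [ 0.0228  0.5795 -0.1119] turn 0.0
(0.62, -0.17, 0.008, 11.4) -> [2.240e-02 5.796e-01 1.000e-04] turn 0.0
```

The grip is good (opening 0.655, about 56 mm). Next I'll lift it and carry it to the tray.

Emit:
move_arm --increments '[{"tx": 0,"ty": 0,"tz": -0.02,"turn": 0},{"tx": 0,"ty": 0,"tz": -0.05,"turn": 0},{"tx": 0,"ty": 0.01,"tz": -0.08,"turn": 0},{"tx": 0.001,"ty": 0.03,"tz": -0.1,"turn": 0},{"tx": 0.003,"ty": 0.065,"tz": -0.11,"turn": 0},{"tx": 0.004,"ty": 0.105,"tz": -0.11,"turn": 0},{"tx": 0.006,"ty": 0.145,"tz": -0.11,"turn": 0},{"tx": 0.007,"ty": 0.185,"tz": -0.11,"turn": 0},{"tx": 0.009,"ty": 0.225,"tz": -0.11,"turn": 0},{"tx": 0.011,"ty": 0.265,"tz": -0.11,"turn": 0},{"tx": 0.012,"ty": 0.305,"tz": -0.11,"turn": 0},{"tx": 0.014,"ty": 0.345,"tz": -0.11,"turn": 0},{"tx": 0.015,"ty": 0.385,"tz": -0.11,"turn": 0},{"tx": 0.017,"ty": 0.425,"tz": -0.11,"turn": 0},{"tx": 0.019,"ty": 0.465,"tz": -0.11,"turn": 0},{"tx": 0.02,"ty": 0.505,"tz": -0.11,"turn": 0},{"tx": 0.022,"ty": 0.54,"tz": -0.11,"turn": 0},{"tx": 0.023,"ty": 0.565,"tz": -0.11,"turn": 0},{"tx": 0.023,"ty": 0.578,"tz": -0.11,"turn": 0},{"tx": 0.023,"ty": 0.578,"tz": -0.11,"turn": 0}]'

```text
time_s: 5.5
eef_pos: [0.6191, -0.1722, 0.1166]
eef_rot: [0.001, 0.995, 0.098, 0.001]
wrist_force: [0.6, 0.4, -1.6]
opening: 0.655
```

Emit:
move_arm --increments '[{"tx": 0,"ty": 0,"tz": 0,"turn": 0},{"tx": 0,"ty": 0,"tz": 0,"turn": 0}]'

```text
time_s: 5.67
eef_pos: [0.6181, -0.1676, 0.1156]
eef_rot: [-0.0, 0.995, 0.1, -0.0]
wrist_force: [0.6, -0.4, -1.2]
opening: 0.654
```

```bash
python3 snap.py wrist w3;python3 snap.py top t3; python3 snap.py side s3; python3 go.py '[(.619,-.17,.012,11.4)]'
python3 - <<'E'
from h import *
for n,z0,z1 in (('t3',.08,.16),('s3',.08,.16)):
    c=dict(np.load(f'pics/{n}.npz')); X=cloud(c,c['d'])
    print(n, (X[:,:,2]>.08).sum())
c=dict(np.load('pics/w3.npz')); X=cloud(c,c['d'])
from bench import get_obs
e=get_obs()['eef_pos']
m=((abs(X[:,:,2]-e[2]-.02)<.012)&(np.hypot(X[:,:,0]-e[0],X[:,:,1]-e[1])<.045)); P=X[m]; print(len(P),P.min(0),P.max(0),(P.min(0)+P.max(0))/2)
s=dict(np.load('pics/s3.npz'))
cv2.imwrite('pics/cs3.png',cv2.resize(s['p'][170:380,270:480,::-1],None,fx=2.8,fy=2.8,interpolation=cv2.INTER_CUBIC))
E
```

```text
t 5.82 pos [ 0.6183 -0.1674  0.1156] ang 11.53 open 0.648 F [ 0.8 -0.3 -0.5] tilt [-2.e-04  3.e-04 -1.e+00]
(0.619, -0.17, 0.012, 11.4) -> [0.0002 0.0027 0.1036] turn 0.1
t3 91023
s3 70630
13270 [ 0.57632037 -0.19666466  0.12364377] [ 0.65831549 -0.13842442  0.14763852] [ 0.61731793 -0.16754454  0.13564114]
```

View pics/w3.png

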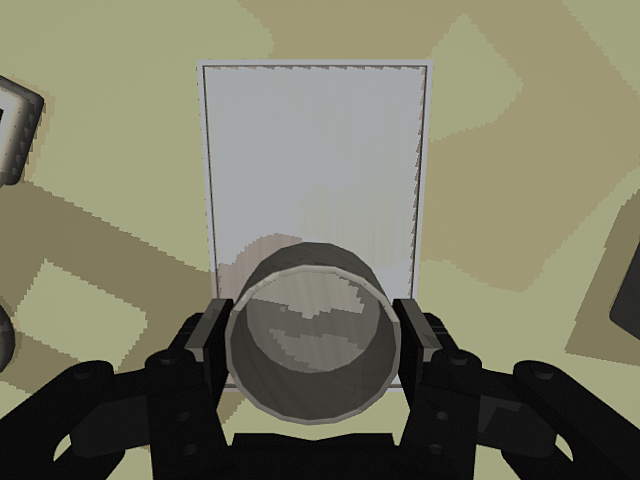

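View pics/cs3.png

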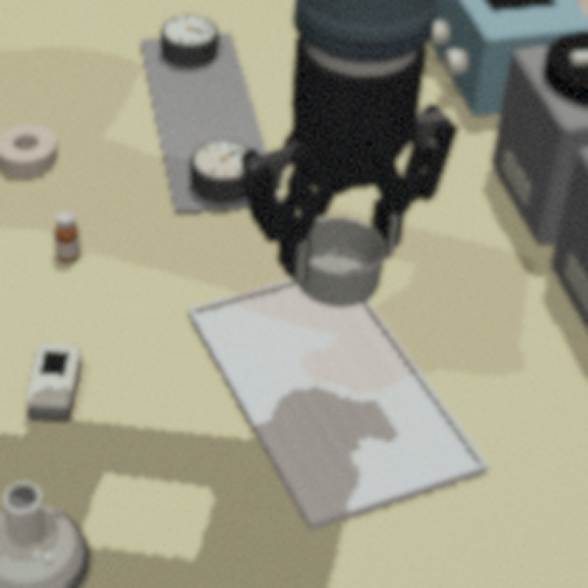

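The wrist view shows the bowl level in the jaws, with the tray's left-end corners at (200,62) and (433,62). I'll check the tray centre from those two corners.

```bash
python3 - <<'E'
from h import *
c=dict(np.load('pics/w3.npz')); P=onplane(c,[(199,61),(433,61)],.008)[:,:2]; print(P, np.linalg.norm(P[1]-P[0]))
x=(P[1]-P[0]); x/=np.linalg.norm(x); print(np.degrees(np.arctan2(x[1],x[0])), P.mean(0)-.105*np.array([-x[1],x[0]]))
# bowl rim circle in plane z=.1156-.0085+.03
m=cv2.inRange(c['p'],(0,0,0),(255,255,255))
print(onplane(c,[(228,345),(401,345),(313,266),(313,424)],.1371))
E
```

```text
[[ 0.53679811 -0.07885159]
 [ 0.66318617 -0.05325126]] 0.1289547153680241
11.45053261072274 [ 0.62083693 -0.16896155]
[[ 0.59182668 -0.17155493  0.1371    ]
 [ 0.64613251 -0.16056732  0.1371    ]
 [ 0.61320561 -0.13997925  0.1371    ]
 [ 0.62446499 -0.19557108  0.1371    ]]
```

Emit:
move_arm --increments '[{"tx": 0.001,"ty": 0.003,"tz": 0.03,"turn": 0},{"tx": 0.001,"ty": 0.003,"tz": 0.06,"turn": 0},{"tx": 0.001,"ty": 0.003,"tz": 0.083,"turn": 0},{"tx": 0.001,"ty": 0.003,"tz": 0.095,"turn": 0},{"tx": 0.001,"ty": 0.003,"tz": 0.101,"turn": 0},{"tx": 0.001,"ty": 0.003,"tz": 0.105,"turn": 0},{"tx": 0.001,"ty": 0.003,"tz": 0.105,"turn": 0},{"tx": 0.001,"ty": 0.003,"tz": 0.105,"turn": 0}]'

```text
time_s: 6.48
eef_pos: [0.6213, -0.1721, 0.0123]
eef_rot: [0.001, 0.995, 0.1, 0.001]
wrist_force: [1.0, 0.2, -0.7]
opening: 0.657
```

Emit:
move_arm --increments '[{"tx": 0,"ty": 0,"tz": 0,"turn": 0},{"tx": 0,"ty": 0,"tz": 0,"turn": 0},{"tx": 0,"ty": 0,"tz": 0,"turn": 0},{"tx": 0,"ty": 0,"tz": 0,"turn": 0},{"tx": 0,"ty": 0,"tz": -0.02,"turn": 0},{"tx": 0,"ty": 0,"tz": -0.06,"turn": 0},{"tx": 0,"ty": 0,"tz": -0.1,"turn": 0},{"tx": 0,"ty": 0,"tz": -0.13,"turn": 0},{"tx": 0,"ty": 0,"tz": -0.13,"turn": 0},{"tx": 0,"ty": 0,"tz": -0.13,"turn": 0}]' --gripper 1

```text
time_s: 7.32
eef_pos: [0.6217, -0.1728, 0.1437]
eef_rot: [0.002, 0.995, 0.099, 0.003]
wrist_force: [-0.7, 0.2, -1.7]
opening: 1.0
```

```bash
python3 snap.py wrist w4; python3 go.py '[(.39,.274,.15,11.4),(.39,.274,.03,11.4)]'
python3 - <<'E'
from h import *
c=dict(np.load('pics/w4.npz')); X=cloud(c,c['d'])
m=((X[:,:,2]>0.02)&(X[:,:,2]<.037)&(abs(X[:,:,0]-.62)<.045)&(abs(X[:,:,1]+.17)<.045))
P=X[m]; print(len(P)); print(P.min(0),P.max(0),(P.min(0)+P.max(0))/2)
E
```

```text
t 7.37 pos [ 0.6203 -0.1721  0.1412] ang 11.41 open 1.003 F [-0.4  0.1 -0.1] tilt [ 1.4e-03 -7.0e-04 -1.0e+00]
(0.39, 0.274, 0.15, 11.4) -> [-0.1375 -0.4828 -0.0094] turn 0.0
(0.39, 0.274, 0.03, 11.4) -> [-0.1376 -0.483   0.1106] turn 0.0
2028
[ 0.59306567 -0.20095376  0.02001334] [ 0.65055226 -0.14330388  0.03588266] [ 0.62180897 -0.17212882  0.027948  ]
```

View pics/w4.png

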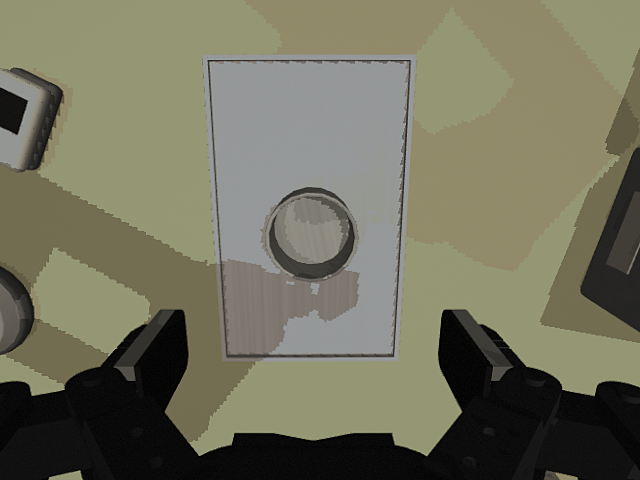

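```bash
python3 - <<'E'
from h import *
c=dict(np.load('pics/w4.npz')); P=onplane(c,[(204,57),(415,56),(398.5,360),(221.5,360)],.008)[:,:2]; print(P,P.mean(0))
E
```

```text
[[ 0.53661894 -0.07939809]
 [ 0.66266161 -0.05338117]
 [ 0.70522875 -0.25820063]
 [ 0.57632299 -0.28375667]] [ 0.62020807 -0.16868414]
```

Emit:
move_arm --increments '[{"tx": -0.004,"ty": -0.015,"tz": 0,"turn": 0},{"tx": -0.014,"ty": -0.05,"tz": 0,"turn": 0},{"tx": -0.025,"ty": -0.088,"tz": 0,"turn": 0},{"tx": -0.036,"ty": -0.126,"tz": 0,"turn": 0},{"tx": -0.047,"ty": -0.165,"tz": 0,"turn": 0},{"tx": -0.058,"ty": -0.203,"tz": 0,"turn": 0},{"tx": -0.069,"ty": -0.241,"tz": 0,"turn": 0},{"tx": -0.08,"ty": -0.28,"tz": 0,"turn": 0},{"tx": -0.091,"ty": -0.318,"tz": 0,"turn": 0},{"tx": -0.102,"ty": -0.356,"tz": 0,"turn": 0},{"tx": -0.113,"ty": -0.395,"tz": 0,"turn": 0},{"tx": -0.124,"ty": -0.433,"tz": 0,"turn": 0},{"tx": -0.132,"ty": -0.464,"tz": 0,"turn": 0},{"tx": -0.1375,"ty": -0.483,"tz": 0,"turn": 0},{"tx": -0.1375,"ty": -0.483,"tz": 0,"turn": 0},{"tx": -0.1375,"ty": -0.483,"tz": 0,"turn": 0},{"tx": -0.1375,"ty": -0.483,"tz": 0,"turn": 0}]'

```text
time_s: 8.78
eef_pos: [0.3891, 0.2736, 0.1394]
eef_rot: [0.0, 0.995, 0.1, -0.001]
wrist_force: [0.2, 0.4, -0.4]
opening: 1.003
```

```bash
python3 snap.py wrist w5; python3 go.py '[(.39,.274,.15,11.4),(.39,.274,.03,11.4)]'
python3 - <<'E'
from h import *
c=dict(np.load('pics/w5.npz')); X=cloud(c,c['d'])
for a,b in ((.066,.085),(.01,.05)):
    m=((X[:,:,2]>a)&(X[:,:,2]<b)&(abs(X[:,:,0]-.39)<.03)&(abs(X[:,:,1]-.275)<.03))
    P=X[m]; print(len(P)); print(P.min(0),P.max(0),(P.min(0)+P.max(0))/2)
E
```

```text
t 8.83 pos [0.3895 0.2734 0.1396] ang 11.37 open 0.997 F [-0.5  0.5 -0.3] tilt [-1.5e-03 -9.0e-04 -1.0e+00]
(0.39, 0.274, 0.15, 11.4) -> [ 0.0006 -0.0005 -0.0104] turn -0.0
(0.39, 0.274, 0.03, 11.4) -> [ 0.0008 -0.0006  0.1096] turn -0.0
1731
[0.38107192 0.26781097 0.06605457] [0.40402284 0.29128621 0.07866731] [0.39254738 0.27954859 0.07236094]
635
[0.37634339 0.27622117 0.01063171] [0.40845325 0.29564666 0.04999698] [0.39239832 0.28593391 0.03031435]
```

View pics/w5.png

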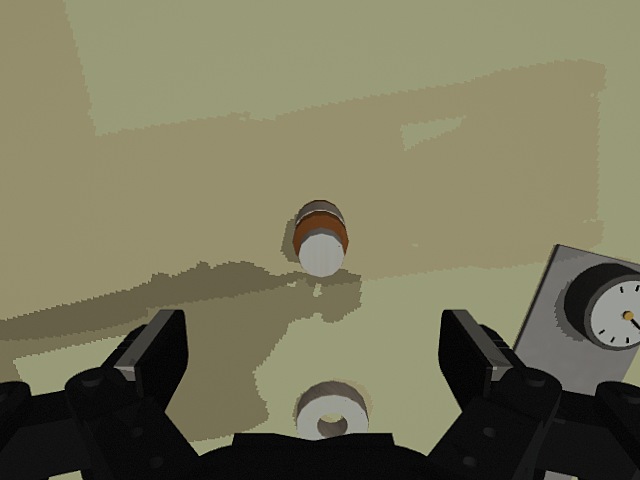

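The cap centre is at (321,255) in the wrist view. I'll cast it, along with the matching top-view cap, onto z = 0.076.

```bash
python3 - <<'E'
from h import *
t=dict(np.load('pics/top0.npz'));c=dict(np.load('pics/w5.npz'));s=dict(np.load('pics/side0.npz'))
def cap(c,roi,z):
    h=cv2.cvtColor(c['p'],cv2.COLOR_RGB2HSV); x0,y0,x1,y1=roi
    m=np.zeros((480,640),np.uint8); m[y0:y1,x0:x1]=((h[:,:,1]<40)&(h[:,:,2]>120))[y0:y1,x0:x1]
    cs,_=cv2.findContours(m,0,1); k=max(cs,key=cv2.contourArea); (u,v),r=cv2.minEnclosingCircle(k); print((u,v),r,onplane(c,[(u,v)],z))
cap(t,(180,285,210,310),.076); cap(c,(290,225,350,280),.076)
cv2.imwrite('pics/cs0.png',cv2.resize(s['p'][160:210,235:310,::-1],None,fx=8,fy=8,interpolation=cv2.INTER_CUBIC))
E
```

```text
(186.48507690429688, 296.7686462402344) 5.791682243347168 [[0.39163792 0.27943895 0.076     ]]
(321.0, 255.0) 22.36077880859375 [[0.39272485 0.27931856 0.076     ]]
```

View pics/cs0.png

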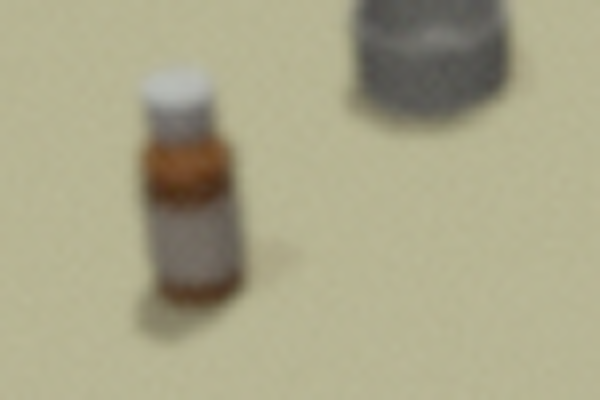

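The two views agree on the vial at (0.392, 0.279). I'll descend over it with the tips ending at about 31 mm.

Emit:
move_arm --increments '[{"tx": 0.004,"ty": -0.005,"tz": 0.015,"turn": 0},{"tx": 0.004,"ty": -0.005,"tz": 0.045,"turn": 0},{"tx": 0.004,"ty": -0.005,"tz": 0.075,"turn": 0},{"tx": 0.004,"ty": -0.005,"tz": 0.095,"turn": 0},{"tx": 0.004,"ty": -0.005,"tz": 0.105,"turn": 0},{"tx": 0.004,"ty": -0.005,"tz": 0.109,"turn": 0},{"tx": 0.004,"ty": -0.005,"tz": 0.109,"turn": 0},{"tx": 0.004,"ty": -0.005,"tz": 0.109,"turn": 0}]'

```text
time_s: 9.5
eef_pos: [0.3936, 0.28, 0.0324]
eef_rot: [-0.0, 0.995, 0.099, 0.001]
wrist_force: [0.3, 0.0, 0.5]
opening: 1.003
```

Emit:
move_arm --increments '[{"tx": 0,"ty": 0,"tz": 0,"turn": 0},{"tx": 0,"ty": 0,"tz": 0,"turn": 0},{"tx": 0,"ty": 0,"tz": 0,"turn": 0},{"tx": 0,"ty": 0,"tz": 0,"turn": 0},{"tx": 0,"ty": 0,"tz": 0,"turn": 0},{"tx": 0,"ty": 0,"tz": 0,"turn": 0},{"tx": 0,"ty": 0,"tz": 0,"turn": 0},{"tx": 0,"ty": 0,"tz": 0,"turn": 0},{"tx": 0,"ty": 0,"tz": 0,"turn": 0},{"tx": 0,"ty": 0,"tz": 0,"turn": 0}]' --gripper 0

```text
time_s: 10.33
eef_pos: [0.3928, 0.2803, 0.0324]
eef_rot: [-0.0, 0.995, 0.1, 0.0]
wrist_force: [-1.7, -0.0, 6.6]
opening: 0.353
```

```bash
python3 snap.py wrist w6; python3 go.py '[(.3925,.279,.17,11.4),(.621,-.1705,.18,11.4)]'
```

```text
t 10.38 pos [0.3928 0.2802 0.0323] ang 11.43 open 0.347 F [-1.4 -0.2  6.4] tilt [ 5.e-04  2.e-04 -1.e+00]
(0.3925, 0.279, 0.17, 11.4) -> [-0.0005  0.0011 -0.1377] turn 0.0
(0.621, -0.1705, 0.18, 11.4) -> [ 0.1345  0.487  -0.1476] turn 0.0
```

View pics/w6.png

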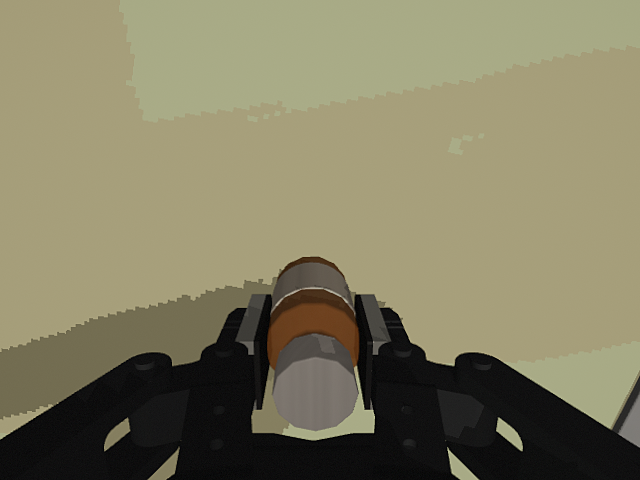

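The vial is gripped upright. I'll lift it and carry it over the bowl.

Emit:
move_arm --increments '[{"tx": 0,"ty": 0,"tz": -0.01,"turn": 0},{"tx": 0,"ty": 0,"tz": -0.03,"turn": 0},{"tx": 0,"ty": 0,"tz": -0.06,"turn": 0},{"tx": 0.002,"ty": 0.007,"tz": -0.085,"turn": 0},{"tx": 0.007,"ty": 0.025,"tz": -0.1,"turn": 0},{"tx": 0.015,"ty": 0.055,"tz": -0.1,"turn": 0},{"tx": 0.025,"ty": 0.09,"tz": -0.1,"turn": 0},{"tx": 0.036,"ty": 0.13,"tz": -0.1,"turn": 0},{"tx": 0.047,"ty": 0.17,"tz": -0.1,"turn": 0},{"tx": 0.058,"ty": 0.21,"tz": -0.1,"turn": 0},{"tx": 0.069,"ty": 0.25,"tz": -0.1,"turn": 0},{"tx": 0.08,"ty": 0.29,"tz": -0.1,"turn": 0},{"tx": 0.091,"ty": 0.33,"tz": -0.1,"turn": 0},{"tx": 0.102,"ty": 0.37,"tz": -0.1,"turn": 0},{"tx": 0.112,"ty": 0.405,"tz": -0.1,"turn": 0},{"tx": 0.121,"ty": 0.437,"tz": -0.1,"turn": 0},{"tx": 0.129,"ty": 0.465,"tz": -0.1,"turn": 0},{"tx": 0.133,"ty": 0.481,"tz": -0.1,"turn": 0},{"tx": 0.135,"ty": 0.488,"tz": -0.1,"turn": 0},{"tx": 0.135,"ty": 0.488,"tz": -0.1,"turn": 0}]'

```text
time_s: 12.05
eef_pos: [0.6216, -0.173, 0.1317]
eef_rot: [0.0, 0.995, 0.099, 0.0]
wrist_force: [-0.1, -0.3, -1.1]
opening: 0.344
```

Emit:
move_arm --increments '[{"tx": 0,"ty": 0,"tz": 0,"turn": 0},{"tx": 0,"ty": 0,"tz": 0,"turn": 0},{"tx": 0,"ty": 0,"tz": 0,"turn": 0}]'

```text
time_s: 12.3
eef_pos: [0.621, -0.1701, 0.1316]
eef_rot: [-0.0, 0.995, 0.1, -0.0]
wrist_force: [0.5, 0.3, -0.7]
opening: 0.347
```

```bash
python3 snap.py wrist w7; python3 snap.py side s7; python3 go.py '[(.622,-.172,.038,11.4)]'
python3 - <<'E'
from h import *
s=dict(np.load('pics/s7.npz'))
cv2.imwrite('pics/cs7.png',cv2.resize(s['p'][170:380,270:480,::-1],None,fx=2.8,fy=2.8,interpolation=cv2.INTER_CUBIC))
E
```

```text
t 12.4 pos [ 0.6212 -0.1704  0.1317] ang 11.49 open 0.346 F [-0.7  0.  -1.2] tilt [-1.e-04  1.e-04 -1.e+00]
(0.622, -0.172, 0.038, 11.4) -> [0.0004 0.0017 0.0937] turn 0.1
```

View pics/w7.png

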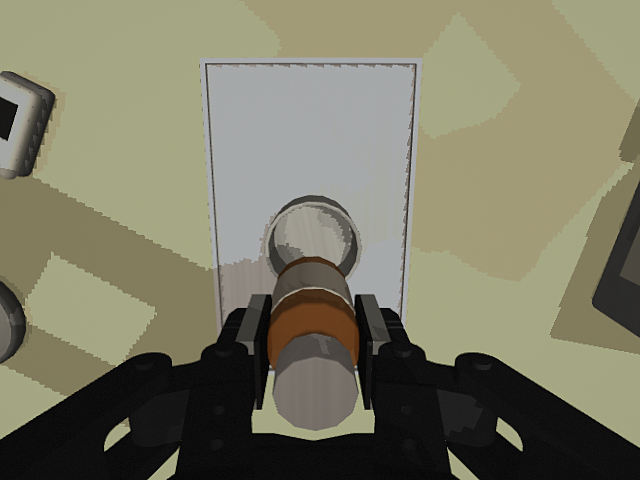

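View pics/cs7.png

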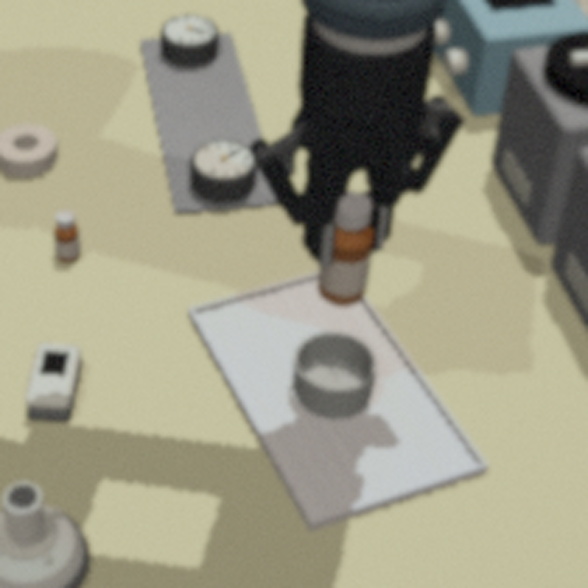

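Emit:
move_arm --increments '[{"tx": 0,"ty": 0.002,"tz": 0.015,"turn": 0},{"tx": 0,"ty": 0.002,"tz": 0.035,"turn": 0},{"tx": 0,"ty": 0.002,"tz": 0.055,"turn": 0},{"tx": 0,"ty": 0.002,"tz": 0.07,"turn": 0},{"tx": 0,"ty": 0.002,"tz": 0.08,"turn": 0},{"tx": 0,"ty": 0.002,"tz": 0.086,"turn": 0},{"tx": 0,"ty": 0.002,"tz": 0.09,"turn": 0},{"tx": 0,"ty": 0.002,"tz": 0.093,"turn": 0},{"tx": 0,"ty": 0.002,"tz": 0.094,"turn": 0},{"tx": 0,"ty": 0.002,"tz": 0.094,"turn": 0},{"tx": 0,"ty": 0.002,"tz": 0.094,"turn": 0}]'

```text
time_s: 13.32
eef_pos: [0.6224, -0.1739, 0.0385]
eef_rot: [0.0, 0.995, 0.099, 0.001]
wrist_force: [-0.4, -0.6, 1.5]
opening: 0.351
```

```bash
python3 snap.py wrist w8; python3 snap.py side s8; python3 go.py '[(.622,-.172,.038,11.4)]'
python3 - <<'E'
from h import *
s=dict(np.load('pics/s8.npz'))
cv2.imwrite('pics/cs8.png',cv2.resize(s['p'][230:350,330:450,::-1],None,fx=4.8,fy=4.8,interpolation=cv2.INTER_CUBIC))
E
```

```text
t 13.42 pos [ 0.6225 -0.1739  0.0385] ang 11.41 open 0.345 F [-0.5  0.5  2.5] tilt [ 1.5e-03 -7.0e-04 -1.0e+00]
(0.622, -0.172, 0.038, 11.4) -> [-0.0001 -0.0019  0.0005] turn 0.0
```

View pics/w8.png

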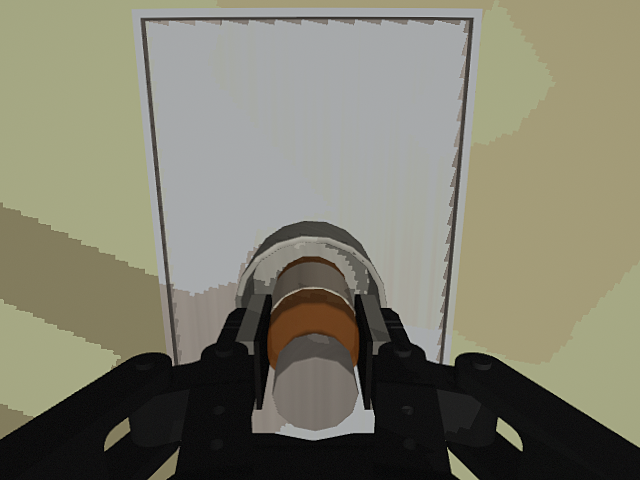

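View pics/cs8.png

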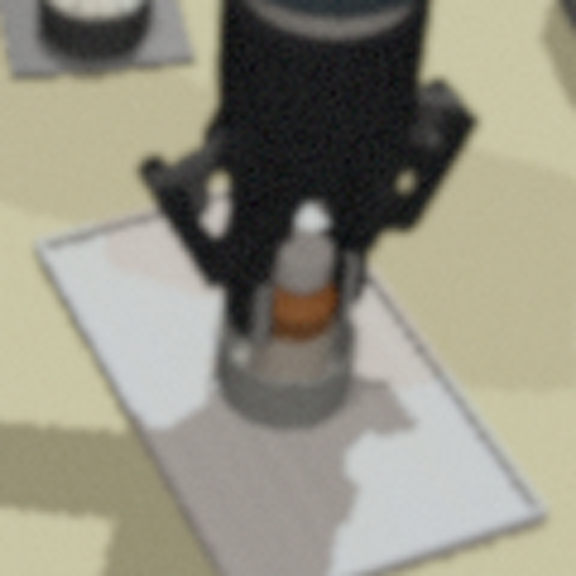

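The vial is inside the bowl and touching its floor (about 2 N upward). I'll release it and rise.

Emit:
move_arm --increments '[{"tx": 0,"ty": 0,"tz": 0,"turn": 0},{"tx": 0,"ty": 0,"tz": 0,"turn": 0},{"tx": 0,"ty": 0,"tz": 0,"turn": 0},{"tx": 0,"ty": 0,"tz": 0,"turn": 0},{"tx": 0,"ty": 0,"tz": 0,"turn": 0},{"tx": 0,"ty": 0,"tz": -0.02,"turn": 0},{"tx": 0,"ty": 0,"tz": -0.055,"turn": 0},{"tx": 0,"ty": 0,"tz": -0.09,"turn": 0},{"tx": 0,"ty": 0,"tz": -0.12,"turn": 0},{"tx": 0,"ty": 0,"tz": -0.13,"turn": 0},{"tx": 0,"ty": 0,"tz": -0.13,"turn": 0},{"tx": 0,"ty": 0,"tz": -0.13,"turn": 0}]' --gripper 1

```text
time_s: 14.42
eef_pos: [0.6218, -0.1736, 0.1673]
eef_rot: [0.0, 0.995, 0.099, 0.0]
wrist_force: [0.1, 0.3, 0.3]
opening: 0.997
```

```bash
python3 snap.py wrist w9; python3 snap.py side s9; python3 go.py '[(.4515,.001,.13,11.4)]'
python3 - <<'E'
from h import *
s=dict(np.load('pics/s9.npz'))
cv2.imwrite('pics/cs9.png',cv2.resize(s['p'][230:350,330:450,::-1],None,fx=4.8,fy=4.8,interpolation=cv2.INTER_CUBIC))
c=dict(np.load('pics/w9.npz')); X=cloud(c,c['d'])
for a,b in ((.075,.092),(.025,.037)):
    m=((X[:,:,2]>a)&(X[:,:,2]<b)&(abs(X[:,:,0]-.62)<.045)&(abs(X[:,:,1]+.17)<.045))
    P=X[m]; print(len(P)); print(P.min(0),P.max(0),(P.min(0)+P.max(0))/2)
E
```

```text
t 14.52 pos [ 0.6205 -0.173   0.165 ] ang 11.41 open 0.998 F [-1.   0.7 -0.4] tilt [-0.0035  0.0017 -1.    ]
(0.4515, 0.001, 0.13, 11.4) -> [-0.1311 -0.2039  0.0359] turn 0.0
1383
[ 0.61066552 -0.18606576  0.07502629] [ 0.63356632 -0.16297453  0.08454948] [ 0.62211592 -0.17452014  0.07978789]
1243
[ 0.59316236 -0.19961388  0.02500058] [ 0.65030071 -0.14341175  0.03699457] [ 0.62173154 -0.17151281  0.03099757]
```

View pics/w9.png

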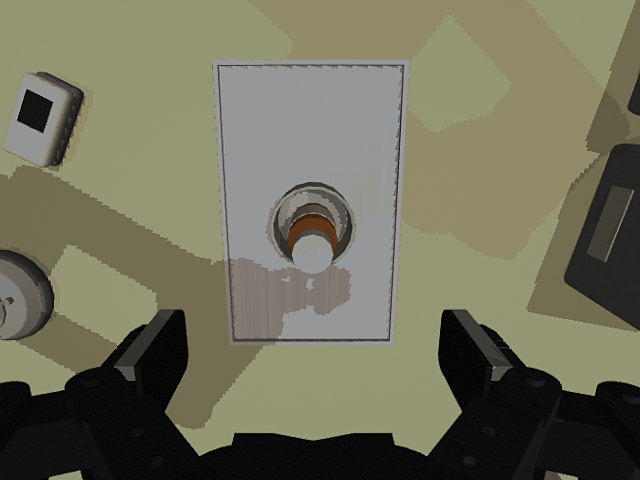

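View pics/cs9.png

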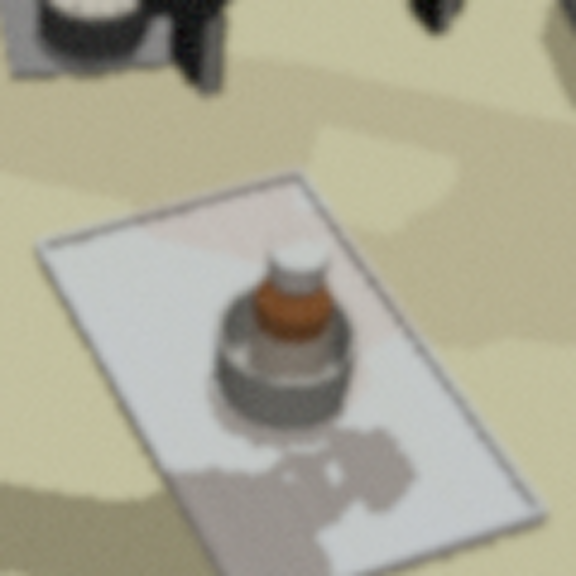

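The tall vial stands upright in the bowl, about 3 mm off its centre. I'll move to the small vial.

Emit:
move_arm --increments '[{"tx": -0.01,"ty": -0.015,"tz": 0,"turn": 0},{"tx": -0.03,"ty": -0.047,"tz": 0,"turn": 0},{"tx": -0.052,"ty": -0.081,"tz": 0.01,"turn": 0},{"tx": -0.074,"ty": -0.115,"tz": 0.02,"turn": 0},{"tx": -0.096,"ty": -0.149,"tz": 0.03,"turn": 0},{"tx": -0.116,"ty": -0.181,"tz": 0.03,"turn": 0},{"tx": -0.127,"ty": -0.198,"tz": 0.03,"turn": 0},{"tx": -0.131,"ty": -0.204,"tz": 0.03,"turn": 0},{"tx": -0.131,"ty": -0.204,"tz": 0.03,"turn": 0},{"tx": -0.131,"ty": -0.204,"tz": 0.03,"turn": 0},{"tx": -0.131,"ty": -0.204,"tz": 0.03,"turn": 0}]'

```text
time_s: 15.43
eef_pos: [0.4541, -0.0005, 0.1375]
eef_rot: [0.0, 0.995, 0.099, 0.0]
wrist_force: [0.5, 0.2, -0.4]
opening: 1.0
```

```bash
python3 snap.py wrist w10; python3 - <<'E'
from h import *
from go import go
t=dict(np.load('pics/top0.npz'));c=dict(np.load('pics/w10.npz'))
X=cloud(c,c['d'])
for a,b in ((.034,.05),(.01,.03)):
    m=((X[:,:,2]>a)&(X[:,:,2]<b)&(abs(X[:,:,0]-.4515)<.03)&(abs(X[:,:,1])<.03))
    P=X[m]; print(len(P)); print(P.min(0),P.max(0),(P.min(0)+P.max(0))/2)
def cap(c,roi,z):
    h=cv2.cvtColor(c['p'],cv2.COLOR_RGB2HSV); x0,y0,x1,y1=roi
    m=np.zeros((480,640),np.uint8); m[y0:y1,x0:x1]=((h[:,:,1]<40)&(h[:,:,2]>100))[y0:y1,x0:x1]
    cs,_=cv2.findContours(m,0,1); k=max(cs,key=cv2.contourArea); (u,v),r=cv2.minEnclosingCircle(k); print((u,v),r,onplane(c,[(u,v)],z)); 
cap(t,(310,260,330,280),.042); cap(c,(290,200,340,280),.042)
go((.4515,.001,.012,11.4))
E
```

```text
522
[ 0.44608465 -0.00331728  0.03514857] [0.46046004 0.01139158 0.04493817] [0.45327235 0.00403715 0.04004337]
352
[ 0.44296558 -0.00232288  0.01016398] [0.4634347  0.01444413 0.02999861] [0.45320014 0.00606062 0.02008129]
(319.74139404296875, 268.0517272949219) 3.4242265224456787 [[0.45200025 0.00300711 0.042     ]]
(312.1891784667969, 238.9628448486328) 12.346329689025879 [[0.45347477 0.00412755 0.042     ]]
t 15.48 pos [ 0.4541 -0.0006  0.1375] ang 11.35 open 1.001 F [-0.2  0.2  0.5] tilt [ 4.e-04 -3.e-04 -1.e+00]
(0.4515, 0.001, 0.012, 11.4) -> [-0.0023 -0.0021  0.1255] turn -0.0
```

View pics/w10.png

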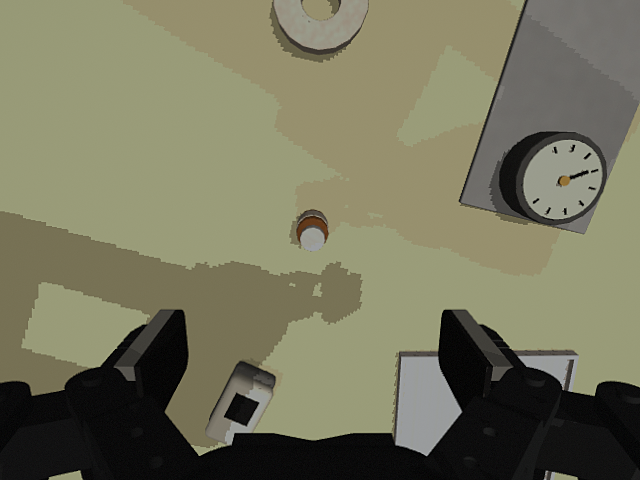

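The small vial is at (312,230) in the wrist view, about (0.453, 0.004) in world coordinates. I'll descend on it.

Emit:
move_arm --increments '[{"tx": 0,"ty": -0.005,"tz": 0.02,"turn": 0},{"tx": 0,"ty": -0.005,"tz": 0.055,"turn": 0},{"tx": 0,"ty": -0.005,"tz": 0.09,"turn": 0},{"tx": 0,"ty": -0.005,"tz": 0.112,"turn": 0},{"tx": 0,"ty": -0.005,"tz": 0.122,"turn": 0},{"tx": 0,"ty": -0.005,"tz": 0.125,"turn": 0},{"tx": 0,"ty": -0.005,"tz": 0.125,"turn": 0},{"tx": 0,"ty": -0.005,"tz": 0.125,"turn": 0}]'

```text
time_s: 16.15
eef_pos: [0.4535, 0.0047, 0.0136]
eef_rot: [0.0, 0.995, 0.099, 0.001]
wrist_force: [-0.3, 0.1, 1.0]
opening: 0.997
```

Emit:
move_arm --increments '[{"tx": 0,"ty": 0,"tz": 0,"turn": 0},{"tx": 0,"ty": 0,"tz": 0,"turn": 0},{"tx": 0,"ty": 0,"tz": 0,"turn": 0},{"tx": 0,"ty": 0,"tz": 0,"turn": 0},{"tx": 0,"ty": 0,"tz": 0,"turn": 0},{"tx": 0,"ty": 0,"tz": 0,"turn": 0},{"tx": 0,"ty": 0,"tz": 0,"turn": 0},{"tx": 0,"ty": 0,"tz": 0,"turn": 0},{"tx": 0,"ty": 0,"tz": 0,"turn": 0},{"tx": 0,"ty": 0,"tz": 0,"turn": 0},{"tx": 0,"ty": 0,"tz": 0,"turn": 0},{"tx": 0,"ty": 0,"tz": 0,"turn": 0}]' --gripper 0

```text
time_s: 17.15
eef_pos: [0.4523, 0.0053, 0.0131]
eef_rot: [0.0, 0.995, 0.1, 0.0]
wrist_force: [-1.7, 1.1, 6.4]
opening: 0.205
```

```bash
python3 snap.py wrist w11; python3 go.py '[(.607,-.104,.095,11.4)]'
```

```text
t 17.2 pos [0.4523 0.0053 0.0131] ang 11.42 open 0.198 F [-1.7  0.1  6. ] tilt [ 4.e-04 -1.e-04 -1.e+00]
(0.607, -0.104, 0.095, 11.4) -> [ 0.13    0.1378 -0.0818] turn 0.0
```

View pics/w11.png

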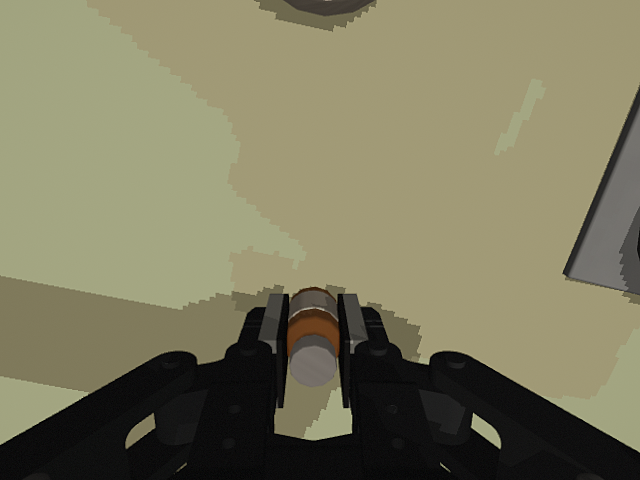

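Emit:
move_arm --increments '[{"tx": 0,"ty": 0,"tz": -0.01,"turn": 0},{"tx": 0,"ty": 0,"tz": -0.035,"turn": 0},{"tx": 0.004,"ty": 0.004,"tz": -0.065,"turn": 0},{"tx": 0.015,"ty": 0.016,"tz": -0.08,"turn": 0},{"tx": 0.035,"ty": 0.037,"tz": -0.08,"turn": 0},{"tx": 0.059,"ty": 0.063,"tz": -0.08,"turn": 0},{"tx": 0.083,"ty": 0.089,"tz": -0.08,"turn": 0},{"tx": 0.105,"ty": 0.112,"tz": -0.08,"turn": 0},{"tx": 0.12,"ty": 0.128,"tz": -0.08,"turn": 0},{"tx": 0.127,"ty": 0.136,"tz": -0.08,"turn": 0},{"tx": 0.129,"ty": 0.138,"tz": -0.08,"turn": 0},{"tx": 0.129,"ty": 0.138,"tz": -0.08,"turn": 0},{"tx": 0.129,"ty": 0.138,"tz": -0.08,"turn": 0},{"tx": 0.129,"ty": 0.138,"tz": -0.08,"turn": 0}]'

```text
time_s: 18.37
eef_pos: [0.6049, -0.1035, 0.0925]
eef_rot: [-0.0, 0.995, 0.1, -0.0]
wrist_force: [0.4, 0.8, -0.1]
opening: 0.201
```

```bash
python3 snap.py wrist w12; python3 snap.py side s12; python3 go.py '[(.6065,-.105,.0155,11.4)]'
python3 - <<'E'
from h import *
s=dict(np.load('pics/s12.npz'))
cv2.imwrite('pics/cs12.png',cv2.resize(s['p'][190:350,290:450,::-1],None,fx=3.6,fy=3.6,interpolation=cv2.INTER_CUBIC))
E
```

```text
t 18.47 pos [ 0.6052 -0.1037  0.0927] ang 11.45 open 0.197 F [-0.  -0.3 -0.8] tilt [-4.e-04  2.e-04 -1.e+00]
(0.6065, -0.105, 0.0155, 11.4) -> [0.0011 0.0016 0.0772] turn 0.1
```

View pics/w12.png

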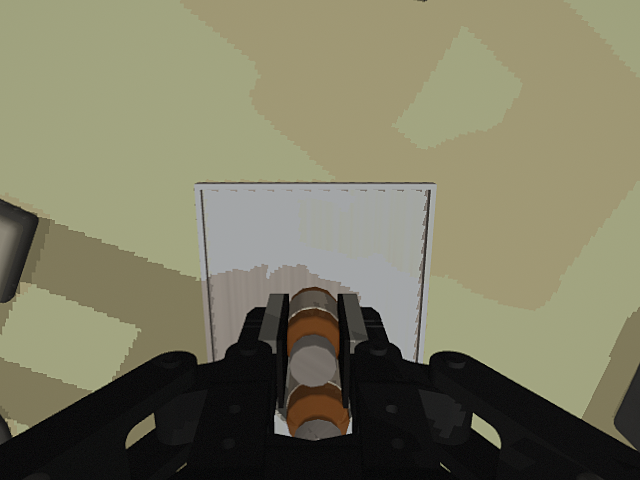

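View pics/cs12.png

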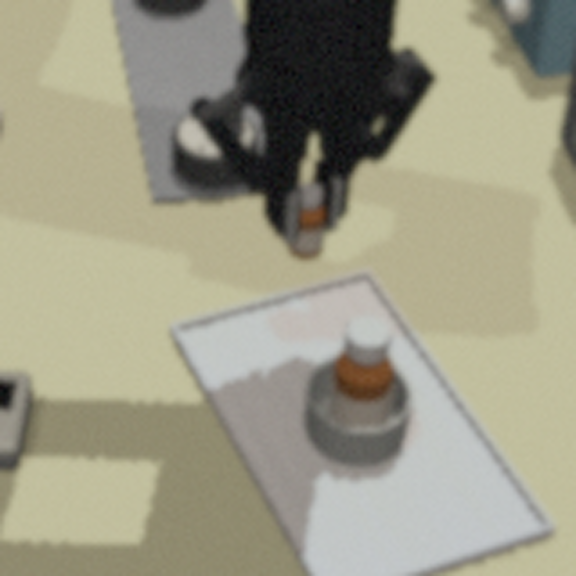

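Position is good, so I'll lower it.

Emit:
move_arm --increments '[{"tx": 0.001,"ty": 0.001,"tz": 0.012,"turn": 0},{"tx": 0.001,"ty": 0.001,"tz": 0.032,"turn": 0},{"tx": 0.001,"ty": 0.001,"tz": 0.052,"turn": 0},{"tx": 0.001,"ty": 0.001,"tz": 0.065,"turn": 0},{"tx": 0.001,"ty": 0.001,"tz": 0.071,"turn": 0},{"tx": 0.001,"ty": 0.001,"tz": 0.075,"turn": 0},{"tx": 0.001,"ty": 0.001,"tz": 0.077,"turn": 0},{"tx": 0.001,"ty": 0.001,"tz": 0.078,"turn": 0},{"tx": 0.001,"ty": 0.001,"tz": 0.078,"turn": 0},{"tx": 0.001,"ty": 0.001,"tz": 0.078,"turn": 0}]'

```text
time_s: 19.3
eef_pos: [0.6075, -0.1052, 0.0162]
eef_rot: [0.0, 0.995, 0.1, 0.0]
wrist_force: [-3.8, 0.8, 5.7]
opening: 0.206
```

```bash
python3 snap.py side s13; python3 go.py '[(.6065,-.105,.0155,11.4)]'
python3 - <<'E'
from h import *
s=dict(np.load('pics/s13.npz'))
cv2.imwrite('pics/cs13.png',cv2.resize(s['p'][190:350,290:450,::-1],None,fx=3.6,fy=3.6,interpolation=cv2.INTER_CUBIC))
E
```

```text
t 19.35 pos [ 0.6075 -0.1052  0.0162] ang 11.43 open 0.201 F [-3.8  1.1  6.8] tilt [ 8.e-04 -4.e-04 -1.e+00]
(0.6065, -0.105, 0.0155, 11.4) -> [-0.001  -0.0004  0.0007] turn 0.0
```

View pics/cs13.png

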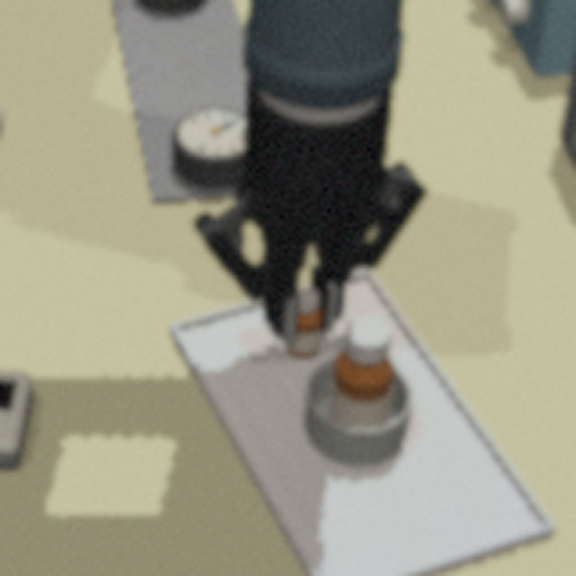

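Emit:
move_arm --increments '[{"tx": 0,"ty": 0,"tz": 0,"turn": 0},{"tx": 0,"ty": 0,"tz": 0,"turn": 0},{"tx": 0,"ty": 0,"tz": 0,"turn": 0},{"tx": 0,"ty": 0,"tz": 0,"turn": 0},{"tx": 0,"ty": 0,"tz": 0,"turn": 0},{"tx": 0,"ty": 0,"tz": -0.015,"turn": 0},{"tx": 0,"ty": 0,"tz": -0.045,"turn": 0},{"tx": 0,"ty": 0,"tz": -0.08,"turn": 0},{"tx": 0,"ty": 0,"tz": -0.115,"turn": 0},{"tx": 0,"ty": 0,"tz": -0.135,"turn": 0},{"tx": 0,"ty": 0,"tz": -0.14,"turn": 0},{"tx": 0,"ty": 0,"tz": -0.14,"turn": 0},{"tx": 0,"ty": 0,"tz": -0.14,"turn": 0}]' --gripper 1

```text
time_s: 20.43
eef_pos: [0.6064, -0.105, 0.1534]
eef_rot: [-0.0, 0.995, 0.099, -0.001]
wrist_force: [-1.1, -0.4, -0.3]
opening: 0.999
```

```bash
python3 snap.py wrist w14; python3 snap.py side s14; python3 snap.py top t14; python3 go.py '[(.397,-.281,.155,11.4)]'
python3 - <<'E'
from h import *
s=dict(np.load('pics/s14.npz'))
cv2.imwrite('pics/cs14.png',cv2.resize(s['p'][190:350,290:450,::-1],None,fx=3.6,fy=3.6,interpolation=cv2.INTER_CUBIC))
c=dict(np.load('pics/w14.npz')); X=cloud(c,c['d'])
m=((X[:,:,2]>.034)&(X[:,:,2]<.055)&(abs(X[:,:,0]-.6065)<.025)&(abs(X[:,:,1]+.105)<.025))
P=X[m]; a=(P.min(0)+P.max(0))/2; print(len(P),P.min(0),P.max(0),a)
y=np.radians(11.4); d=a[:2]-[.6195,-.1695]; print('in tray',d@[np.cos(y),np.sin(y)],d@[-np.sin(y),np.cos(y)])
E
```

```text
t 20.58 pos [ 0.6057 -0.1047  0.1521] ang 11.41 open 0.993 F [ 0.7 -0.3 -0.5] tilt [-0.0038  0.0014 -1.    ]
(0.397, -0.281, 0.155, 11.4) -> [-0.2394  0.1315 -0.0024] turn 0.0
537 [ 0.59998358 -0.1137292   0.03400475] [ 0.61646447 -0.09813354  0.04781932] [ 0.60822402 -0.10593137  0.04091204]
in tray 0.0015112923232076924 0.06454327210436
```

View pics/w14.png

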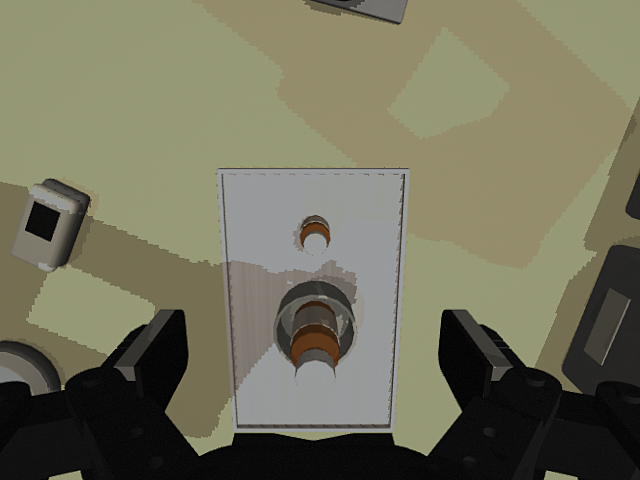

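View pics/cs14.png

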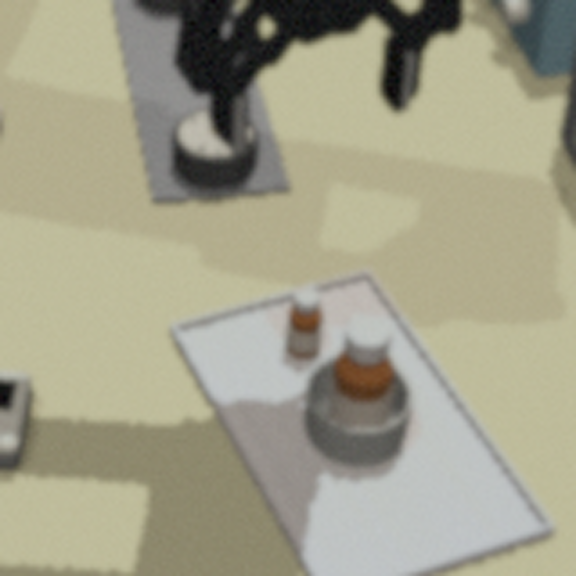

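All three are in place; the small vial is at about (1.5, 64.5) mm in the tray frame. Next is the mask.

Emit:
move_arm --increments '[{"tx": -0.012,"ty": 0.007,"tz": 0,"turn": 0},{"tx": -0.04,"ty": 0.022,"tz": 0,"turn": 0},{"tx": -0.074,"ty": 0.041,"tz": 0,"turn": 0},{"tx": -0.108,"ty": 0.059,"tz": 0,"turn": 0},{"tx": -0.142,"ty": 0.078,"tz": 0,"turn": 0},{"tx": -0.176,"ty": 0.097,"tz": 0,"turn": 0},{"tx": -0.208,"ty": 0.114,"tz": 0,"turn": 0},{"tx": -0.23,"ty": 0.126,"tz": 0,"turn": 0},{"tx": -0.239,"ty": 0.131,"tz": 0,"turn": 0},{"tx": -0.239,"ty": 0.131,"tz": 0,"turn": 0},{"tx": -0.239,"ty": 0.131,"tz": 0,"turn": 0},{"tx": -0.239,"ty": 0.131,"tz": 0,"turn": 0}]'

```text
time_s: 21.58
eef_pos: [0.3992, -0.2802, 0.1543]
eef_rot: [-0.0, 0.995, 0.1, 0.0]
wrist_force: [-0.3, 0.2, 0.0]
opening: 0.998
```

```bash
python3 snap.py wrist w15; python3 - <<'E'
from h import *
from go import go
c=dict(np.load('pics/w15.npz')); X=cloud(c,c['d'])
for n in ('w15','top0'):
  c=dict(np.load(f'pics/{n}.npz')); X=cloud(c,c['d'])
  for a,b in ((.058,.08),(.005,.02)):
    m=((X[:,:,2]>a)&(X[:,:,2]<b)&(abs(X[:,:,0]-.397)<.05)&(abs(X[:,:,1]+.281)<.05))
    P=X[m]; print(n,len(P)); print(P.min(0),P.max(0),(P.min(0)+P.max(0))/2)
go((.397,-.281,.04,11.4))
E
```

```text
w15 1454
[ 0.38610355 -0.29004788  0.05827774] [ 0.40939878 -0.26643929  0.0713284 ] [ 0.39775116 -0.27824359  0.06480307]
w15 2320
[ 0.36049159 -0.31491107  0.00564318] [ 0.43490027 -0.24094298  0.01998393] [ 0.39769593 -0.27792703  0.01281355]
top0 110
[ 0.3854295  -0.29078592  0.05810751] [ 0.40702458 -0.26732398  0.07140098] [ 0.39622704 -0.27905495  0.06475424]
top0 302
[ 0.35836963 -0.32345291  0.00504948] [ 0.44299007 -0.2418143   0.01998516] [ 0.40067985 -0.2826336   0.01251732]
t 21.63 pos [ 0.3994 -0.28    0.1543] ang 11.49 open 1.0 F [0.9 1.  0.1] tilt [-0.e+00  6.e-04 -1.e+00]
(0.397, -0.281, 0.04, 11.4) -> [-0.0025  0.0006  0.1143] turn 0.1
```

View pics/w15.png

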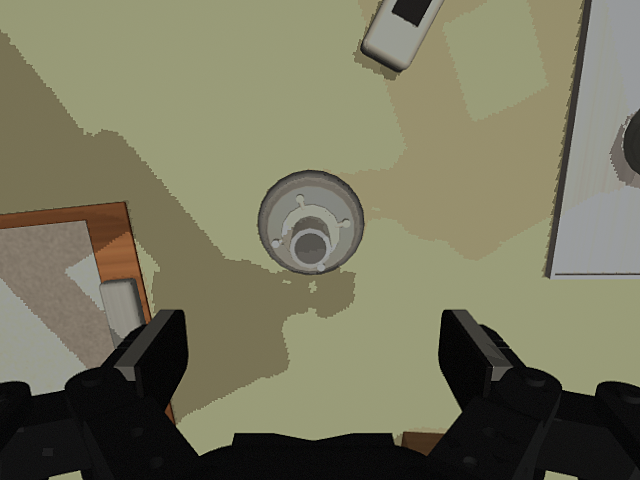

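Emit:
move_arm --increments '[{"tx": -0.001,"ty": -0.002,"tz": 0.02,"turn": 0},{"tx": -0.001,"ty": -0.002,"tz": 0.05,"turn": 0},{"tx": -0.001,"ty": -0.002,"tz": 0.08,"turn": 0},{"tx": -0.001,"ty": -0.002,"tz": 0.102,"turn": 0},{"tx": -0.001,"ty": -0.002,"tz": 0.111,"turn": 0},{"tx": -0.001,"ty": -0.002,"tz": 0.114,"turn": 0},{"tx": -0.001,"ty": -0.002,"tz": 0.114,"turn": 0},{"tx": -0.001,"ty": -0.002,"tz": 0.114,"turn": 0}]'

```text
time_s: 22.3
eef_pos: [0.3983, -0.2796, 0.0416]
eef_rot: [0.001, 0.995, 0.1, 0.001]
wrist_force: [-0.0, -0.3, 0.1]
opening: 0.998
```

Emit:
move_arm --increments '[{"tx": 0,"ty": 0,"tz": 0,"turn": 0},{"tx": 0,"ty": 0,"tz": 0,"turn": 0},{"tx": 0,"ty": 0,"tz": 0,"turn": 0},{"tx": 0,"ty": 0,"tz": 0,"turn": 0},{"tx": 0,"ty": 0,"tz": 0,"turn": 0},{"tx": 0,"ty": 0,"tz": 0,"turn": 0},{"tx": 0,"ty": 0,"tz": 0,"turn": 0},{"tx": 0,"ty": 0,"tz": 0,"turn": 0},{"tx": 0,"ty": 0,"tz": 0,"turn": 0},{"tx": 0,"ty": 0,"tz": 0,"turn": 0},{"tx": 0,"ty": 0,"tz": 0,"turn": 0},{"tx": 0,"ty": 0,"tz": 0,"turn": 0}]' --gripper 0

```text
time_s: 23.3
eef_pos: [0.3976, -0.2795, 0.0411]
eef_rot: [0.0, 0.995, 0.099, 0.0]
wrist_force: [-1.1, 0.4, 5.6]
opening: 0.258
```

```bash
python3 snap.py wrist w16; python3 go.py '[(.43,-.0,.14,11.4),(.595,.164,.14,11.4)]'
```

```text
t 23.35 pos [ 0.3977 -0.2795  0.0411] ang 11.41 open 0.258 F [0.1 1.  5.3] tilt [ 7.e-04 -7.e-04 -1.e+00]
(0.43, -0.0, 0.14, 11.4) -> [ 0.087  -0.2675 -0.0991] turn 0.0
(0.595, 0.164, 0.14, 11.4) -> [ 0.2812 -0.3956 -0.0991] turn 0.0
```

View pics/w16.png

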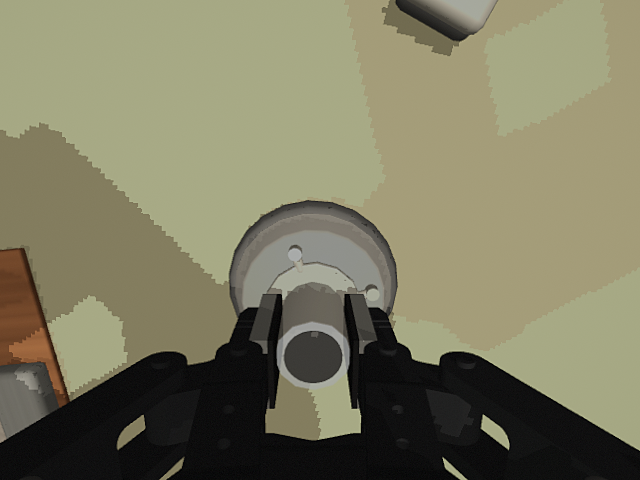

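Emit:
move_arm --increments '[{"tx": 0,"ty": 0,"tz": -0.012,"turn": 0},{"tx": 0,"ty": 0,"tz": -0.04,"turn": 0},{"tx": 0.003,"ty": -0.004,"tz": -0.07,"turn": 0},{"tx": 0.01,"ty": -0.014,"tz": -0.09,"turn": 0},{"tx": 0.023,"ty": -0.033,"tz": -0.1,"turn": 0},{"tx": 0.043,"ty": -0.061,"tz": -0.1,"turn": 0},{"tx": 0.064,"ty": -0.09,"tz": -0.1,"turn": 0},{"tx": 0.085,"ty": -0.12,"tz": -0.1,"turn": 0},{"tx": 0.106,"ty": -0.15,"tz": -0.1,"turn": 0},{"tx": 0.128,"ty": -0.18,"tz": -0.1,"turn": 0},{"tx": 0.149,"ty": -0.21,"tz": -0.1,"turn": 0},{"tx": 0.17,"ty": -0.24,"tz": -0.1,"turn": 0},{"tx": 0.192,"ty": -0.27,"tz": -0.1,"turn": 0},{"tx": 0.213,"ty": -0.3,"tz": -0.1,"turn": 0},{"tx": 0.234,"ty": -0.33,"tz": -0.1,"turn": 0},{"tx": 0.254,"ty": -0.358,"tz": -0.1,"turn": 0},{"tx": 0.27,"ty": -0.38,"tz": -0.1,"turn": 0},{"tx": 0.278,"ty": -0.392,"tz": -0.1,"turn": 0},{"tx": 0.281,"ty": -0.396,"tz": -0.1,"turn": 0},{"tx": 0.281,"ty": -0.396,"tz": -0.1,"turn": 0}]'

```text
time_s: 25.02
eef_pos: [0.5941, 0.165, 0.1399]
eef_rot: [0.0, 0.995, 0.1, -0.001]
wrist_force: [-0.7, -1.3, 0.6]
opening: 0.26
```

Emit:
move_arm --increments '[{"tx": 0,"ty": 0,"tz": 0,"turn": 0},{"tx": 0,"ty": 0,"tz": 0,"turn": 0},{"tx": 0,"ty": 0,"tz": 0,"turn": 0}]'

```text
time_s: 25.27
eef_pos: [0.5941, 0.1631, 0.1406]
eef_rot: [0.0, 0.995, 0.099, -0.0]
wrist_force: [-0.7, -0.4, -1.1]
opening: 0.265
```

```bash
python3 snap.py wrist w17; python3 snap.py side s17; python3 go.py '[(.595,.164,.046,11.4)]'
python3 - <<'E'
from h import *
s=dict(np.load('pics/s17.npz'))
cv2.imwrite('pics/cs17.png',cv2.resize(s['p'][100:260,260:420,::-1],None,fx=3.6,fy=3.6,interpolation=cv2.INTER_CUBIC))
E
```

```text
t 25.37 pos [0.5943 0.1635 0.1407] ang 11.33 open 0.261 F [0.2 0.4 0.6] tilt [ 0.e+00 -1.e-04 -1.e+00]
(0.595, 0.164, 0.046, 11.4) -> [ 0.0008 -0.0004  0.0947] turn -0.1
```

View pics/w17.png

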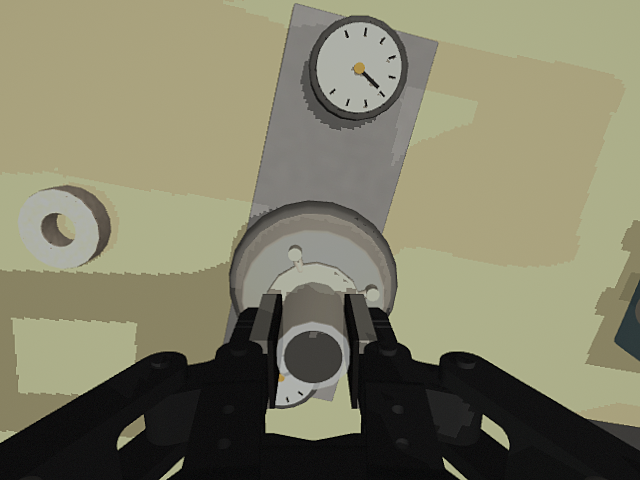

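View pics/cs17.png

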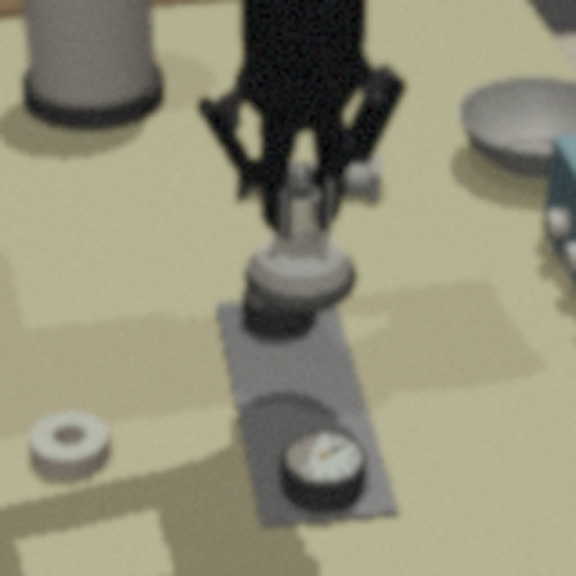

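The wrist view shows the gauge pivots at (359,67) and (281,378). I'll check their midpoint.

```bash
python3 - <<'E'
from h import *
c=dict(np.load('pics/w17.npz')); P=onplane(c,[(359.5,68),(281,378)],.031); print(P,P.mean(0),np.linalg.norm(P[1]-P[0]))
t=dict(np.load('pics/top0.npz')); Q=onplane(t,[(110+368/4,170+136/4),(110+728/4,170+149/4)],.031); print(Q,Q.mean(0),np.linalg.norm(Q[1]-Q[0]))
E
```

```text
[[0.60074035 0.26583301 0.031     ]
 [0.59250447 0.06365796 0.031     ]] [0.59662241 0.16474548 0.031     ] 0.20234272652012783
[[0.59746004 0.26244821 0.031     ]
 [0.58852051 0.06292787 0.031     ]] [0.59299028 0.16268804 0.031     ] 0.19972051300178376
```

Emit:
move_arm --increments '[{"tx": 0.001,"ty": 0,"tz": 0.015,"turn": 0},{"tx": 0.001,"ty": 0,"tz": 0.04,"turn": 0},{"tx": 0.001,"ty": 0,"tz": 0.065,"turn": 0},{"tx": 0.001,"ty": 0,"tz": 0.08,"turn": 0},{"tx": 0.001,"ty": 0,"tz": 0.088,"turn": 0},{"tx": 0.001,"ty": 0,"tz": 0.092,"turn": 0},{"tx": 0.001,"ty": 0,"tz": 0.094,"turn": 0},{"tx": 0.001,"ty": 0,"tz": 0.095,"turn": 0},{"tx": 0.001,"ty": 0,"tz": 0.095,"turn": 0},{"tx": 0.001,"ty": 0,"tz": 0.095,"turn": 0}]'

```text
time_s: 26.2
eef_pos: [0.5962, 0.1649, 0.0467]
eef_rot: [0.0, 0.995, 0.099, 0.001]
wrist_force: [-0.1, 0.6, -0.4]
opening: 0.263
```

```bash
python3 snap.py side s18; python3 go.py '[(.595,.164,.046,11.4)]'
python3 - <<'E'
from h import *
s=dict(np.load('pics/s18.npz'))
cv2.imwrite('pics/cs18.png',cv2.resize(s['p'][100:260,260:420,::-1],None,fx=3.6,fy=3.6,interpolation=cv2.INTER_CUBIC))
E
```

```text
t 26.25 pos [0.5961 0.1649 0.0466] ang 11.42 open 0.259 F [ 0.4  0.4 -0.3] tilt [ 1.9e-03  1.0e-04 -1.0e+00]
(0.595, 0.164, 0.046, 11.4) -> [-0.0013  0.0007  0.0006] turn 0.0
```

View pics/cs18.png

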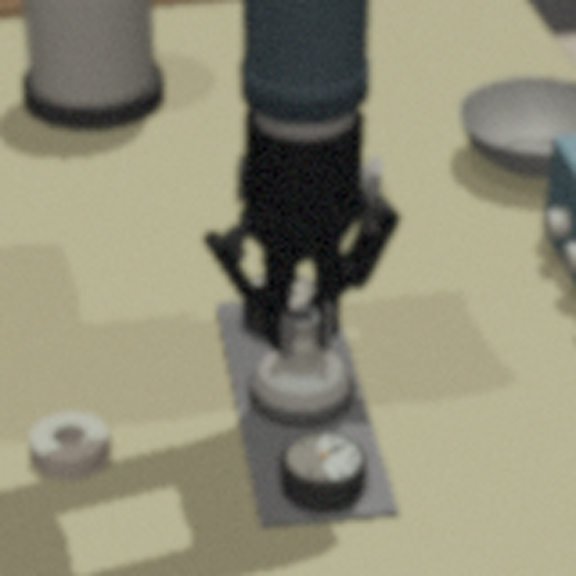

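The mask is just above the plate. I'll go down 1 mm more, then release.

Emit:
move_arm --increments '[{"tx": 0,"ty": 0,"tz": 0.001,"turn": 0},{"tx": 0,"ty": 0,"tz": 0.001,"turn": 0},{"tx": 0,"ty": 0,"tz": 0.001,"turn": 0}]'

```text
time_s: 26.5
eef_pos: [0.5962, 0.165, 0.0461]
eef_rot: [0.0, 0.995, 0.099, 0.001]
wrist_force: [-0.7, -0.1, 4.8]
opening: 0.261
```

Emit:
move_arm --increments '[{"tx": 0,"ty": 0,"tz": 0,"turn": 0},{"tx": 0,"ty": 0,"tz": 0,"turn": 0},{"tx": 0,"ty": 0,"tz": 0,"turn": 0},{"tx": 0,"ty": 0,"tz": 0,"turn": 0},{"tx": 0,"ty": 0,"tz": 0,"turn": 0},{"tx": 0,"ty": 0,"tz": -0.015,"turn": 0},{"tx": 0,"ty": 0,"tz": -0.045,"turn": 0},{"tx": 0,"ty": 0,"tz": -0.08,"turn": 0},{"tx": 0,"ty": 0,"tz": -0.11,"turn": 0},{"tx": 0,"ty": 0,"tz": -0.12,"turn": 0},{"tx": 0,"ty": 0,"tz": -0.12,"turn": 0},{"tx": 0,"ty": 0,"tz": -0.12,"turn": 0}]' --gripper 1

```text
time_s: 27.5
eef_pos: [0.5953, 0.1648, 0.1643]
eef_rot: [0.0, 0.995, 0.099, 0.0]
wrist_force: [-0.1, 0.6, -0.4]
opening: 1.003
```

```bash
python3 snap.py wrist w19; python3 snap.py side s19; python3 snap.py top t19; python3 go.py '[]'
python3 - <<'E'
from h import *
c=dict(np.load('pics/w19.npz')); X=cloud(c,c['d'])
m=((X[:,:,2]>.06)&(X[:,:,2]<.08)&(abs(X[:,:,0]-.595)<.04)&(abs(X[:,:,1]-.165)<.04))
P=X[m]; print(len(P),P.min(0),P.max(0),(P.min(0)+P.max(0))/2)
E
```

```text
t 27.65 pos [0.5938 0.1647 0.162 ] ang 11.41 open 1.003 F [-0.3  0.5  0.1] tilt [-4.2e-03 -3.0e-04 -1.0e+00]
1436 [0.58499361 0.15433162 0.06015348] [0.60842912 0.1777398  0.0760051 ] [0.59671137 0.16603571 0.06807929]
```

View pics/w19.png

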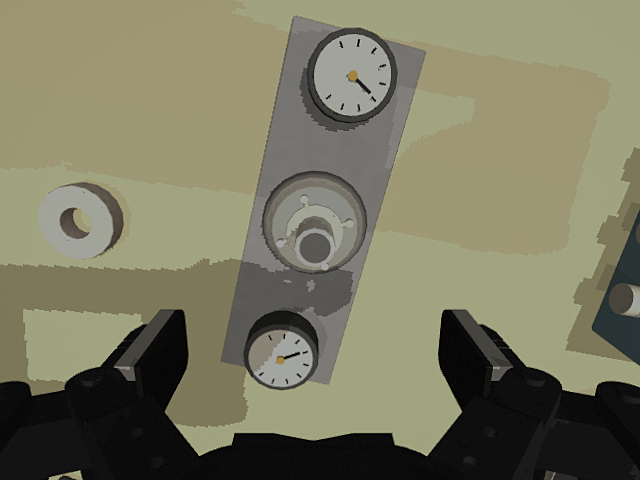

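View pics/s19.png

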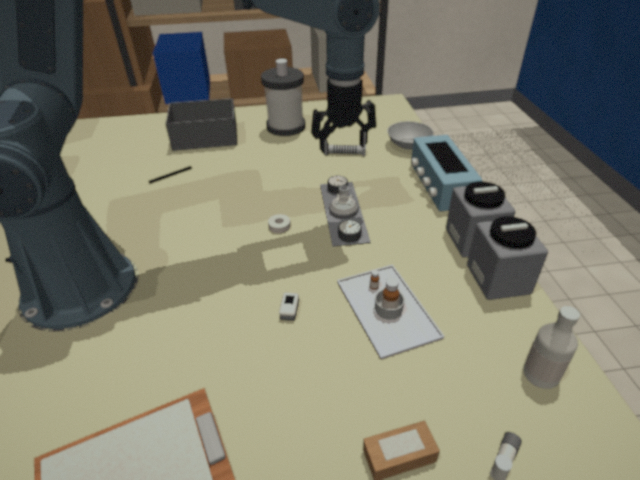

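The mask stands at (315,225) between the gauges, within about 2 mm of midway. The vials and bowl are upright, and the bystanders look unmoved. I'll let things settle, check the bystanders against the first pictures and hand in.

Emit:
move_arm --increments '[{"tx": 0,"ty": 0,"tz": -0.02,"turn": 0},{"tx": 0,"ty": 0,"tz": -0.03,"turn": 0},{"tx": 0,"ty": 0,"tz": -0.03,"turn": 0},{"tx": 0,"ty": 0,"tz": -0.03,"turn": 0},{"tx": 0,"ty": 0,"tz": -0.03,"turn": 0},{"tx": 0,"ty": 0,"tz": -0.03,"turn": 0}]'

```text
time_s: 28.15
eef_pos: [0.5947, 0.1648, 0.1933]
eef_rot: [-0.0, 0.995, 0.099, -0.001]
wrist_force: [-0.0, -1.5, -1.1]
opening: 1.004
```

```bash
python3 - <<'E'
from h import *
a=dict(np.load('pics/side0.npz')); b=dict(np.load('pics/s19.npz'))
bx={'tape':(.43,.132,.04),'oxi':(.427,-.144,.045),'handle':(.657,.448,.08),'carton':(.56,-.459,.07),'bowl':(.62,-.17,.045),'tall':(.621,-.172,.045),'small':(.606,-.105,.025),'mask':(.595,.165,.05)}
for n,(x,y,r) in bx.items():
    o=[]
    for c in (a,b):
        X=cloud(c,c['d']); z0=.07 if n=='tall' else .012
        m=(X[:,:,2]>z0)&(X[:,:,2]<.09)&(np.hypot(X[:,:,0]-x,X[:,:,1]-y)<r); P=X[m]
        o.append(np.round([*((P.min(0)+P.max(0))/2)[:2],P[:,2].max()],3) if len(P)>5 else None)
    print(n,*o)
from bench import workorder,get_obs
print(get_obs()['time_s'],get_obs()['wrist_force'],workorder.hand_in())
E
```

```text
tape [0.43  0.132 0.02 ] [0.43  0.131 0.021]
oxi [ 0.427 -0.144  0.027] [ 0.427 -0.143  0.027]
handle [0.657 0.448 0.03 ] [0.66  0.45  0.029]
carton [ 0.56  -0.459  0.039] [ 0.56  -0.459  0.038]
bowl None [ 0.62  -0.175  0.083]
tall None [ 0.621 -0.178  0.083]
small None [ 0.607 -0.112  0.046]
mask None [0.595 0.158 0.074]
the job is handed in; nothing more can be done
28.15 [-0.00193388 -1.52805493 -1.07906099] None
```

All four placements were done in the required order and the job was handed in at about 28 s; no verdict is reported back.

**Checks by wrist camera, each after its placement:**

| Item | Result |
|---|---|
| Bowl | about 3 mm from the tray centre |
| Tall vial | upright on the bowl floor, about 3 mm off the bowl's centre |
| Small vial | about 64 mm left of the tray centre and 1–2 mm off its long centre line |
| Mask | upright on the grey plate, within about 2 mm of midway between the gauges |

**Bystanders:** the tape roll, finger clip and carton measured the same as at the start within 1 mm. The steel handle read 3–4 mm different in its last view, where the gripper partly covered it. The arm never worked near it.

**Disagreements:** the side camera's last readings put the vials and mask 4–8 mm further toward −y than the wrist camera. It sees only one side of each object, so I trusted the wrist camera. Taken at face value, its readings would still be inside every limit.

One move call was refused because I left out the "turn" value; nothing moved, and I sent it again.

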